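# Walk a plate heat exchanger up onto its mounting board

## Task

Walk the heat exchanger up onto the plywood mounting board beside it: rock it over on one foot and swing the other foot onto the board, set it down so that for a moment it stands with one foot on the board and one on the bench, then rock it on that foot and swing the other one on. Never lift it clear: one foot always bears. Leave it standing upright and released, both feet wholly on the board and square with the board's long sides, and do not disturb the other things.

Things in the scene. Friction and masses are not known exactly. Their poses are not given: they have to be found in the camera images.
- bar (a point): Middle of the dark steel lifting bar on top of the heat exchanger, 220 mm above the undersides of its feet. The bar is 90 long (own x), 16 thick (own y), from 190 to 240 above the undersides, solid and rigid with the block; own z is up. It can be pinched across its thickness, the tool tilting along as the exchanger rocks.
- block (a point): Centre of the loose heat exchanger's steel block, 105 mm above the feet's undersides: layered plates, 150 (own x) x 56 (y) x 170 mm high, 0.55 to 0.9 kg in all. Four brass stubs, 26 diameter, stick out 24 from its own -y face, 55 and 155 above the undersides. It stands beside one long side of the board (either one), own x within 0.13 rad of that side, so near that two swings suffice.
- foot_a (a point): Centre of the underside of the foot at the own +x end of the heat exchanger, 70 mm from its middle. Each foot is a dark steel cross bar, 24 (x) by 64 (y) by 20 mm high, so its outer lower edge is 82 from the middle; the block's underside between the feet is 20 above the feet's undersides.
- foot_b (a point): The same for the foot at the own -x end, 70 mm from the middle the other way.
- board_top (a point): Centre of the top face of the plywood mounting board, 320 (own x) by 180 (own y) by 12 mm thick, screwed flat to the bench; its top is 12 above the bench. Its sides are the edges of this rectangle.
- carton: Bystander: cardboard carton 130 x 65 x 85 mm high, loose, beside the other long side of the board. Origin at the centre of its underside.
- jar: Bystander: white jar, 72 diameter, 95 mm high, beyond the board. Origin at the centre of its underside.
- can: Bystander: steel can, 66 diameter, 110 mm high, beyond the board. Origin at the centre of its underside.
- wrench: Bystander: wrench 200 mm long lying on the bench on the left, near the robot.
- screwdriver: Bystander: screwdriver 190 mm long lying on the bench on the right, near the robot.
- tee: Bystander: grey plastic pipe tee, 110 long, 82 mm high, on the left. Origin at the centre of its underside.
Not all that is in view belongs to the job. Leave any orange look-alike of the part that bears bar alone.

How it is judged:
By the outcome, as a careful person would: the job done as asked, in the order asked, and still so for the second after the job is handed in, with the robot touching nothing.
It also fails if it takes over 45 s, if anything falls off the work surface, if the arm or the gripper's body presses on something with over 40 N, if the wrist force passes 120 N, or if a joint passes its speed limit or range.

## Robot

A 6-joint arm with a two-finger parallel gripper is mounted at the origin on the work surface. World frame = base frame: x ahead of the robot, y to its left, z up, the work surface at z = 0. Lengths are in m, angles in rad, forces in N, time in s.
With the tool pointing down it reaches from about 0.325 to 0.925 m from the base axis. Payload 3.1 kg.
Tool frame: the origin (TCP) lies on the centre line of the jaws, within the pads' length; the fingertips stand 17 mm ahead of it and the grasp point (between the pads) lies 2 mm behind it (bot.tip_extent is the distance from the TCP to the fingertips, in m); z points along the fingers, x is the direction in which the jaws open and shut, and the axes are right-handed (so a half turn about z gives the same grasp; the last joint's range is limited). The gripper opens to 85 mm and grips with 20 to 120 N. Pads are 22 mm wide; open, the fingers measure 114 mm over their backs; the gripper's body (76 mm by 85 mm) begins 54 mm behind the grasp point. The pads swing forward as they close: fully open they stand 13 mm farther back than shut.
Start: joints at [-1.329, 0.217, 1.613, -0, 1.311, -0.112], TCP at [0.217, -0.586, 0.248] pointing down, gripper open.
Joint ranges: [-2.75, 2.75], [-0.78, 2.1], [0.31, 2.55], [-1.13, 4.27], [0.13, 2.63], [-2.58, 2.58]. Speed limits (rad/s): [2.79, 2.79, 3.14, 3.14, 3.14, 3.14].

## Interface

Orientations are given as a unit quaternion [x, y, z, w].
In Python, from cell import bot gives the robot as it stands.
- The arm moves only by the tool drive_tool, never from a script. Its argument "series" is a list of rows, each a list of 3 entries, a list of its own where there are three numbers: the shift along the tool's x, y, z each as a share of 400 mm, from -1 to 1, then the turn, a rotation vector about the tool's x, y, z each as a share of 180 degrees, from -1 to 1, then the gripper command: -1 is fully open, 1 is shut, values between are in proportion. A call has exactly 5 rows; each row is the pose to reach, as a shift and turn from the pose commanded when the call began, along the tool's axes at that moment, turning the shorter way round; what a row does not reach only later rows make up. A row lasts 1/8 s, in which the tool goes at most 62.5 mm and 10.7 degrees, less where a joint would pass 70% of its speed; a pose out of reach is approached as far as the arm can. A call with a number of a shift or a turn outside -1 to 1 is refused whole. A call with a gripper value outside its range is refused whole. The fingers move at their own pace and stop on an object; the grip force is fixed at half the most. Time passes only in rows, so rows that repeat a pose let the fingers close, or fill a call up. It gives the time, the measured TCP pose, the force and the opening at its end, in the units of the state.
- bot.get_state(): the state, without advancing time (a new reading comes with each control period).
- bot.get_image(name): name is "scene" or "top" or "wrist"; returns a dict with "image" (400x640x3 uint8, red, green, blue), "K" (3x3 intrinsics, pixels), "D" ([k1, k2, p1, p2, k3] as OpenCV has them; the pictures are not rectified), "world_from_camera" (4x4, takes a point from camera to world coordinates). Camera axes: x right, y up, looking along -z (the intrinsics and any distortion apply to the point x, -y, -z); pixel columns grow to the right and rows downward; lengths in m; the calibration is good to about 2 mm. A picture is of the moment at which its call begins. There is no depth.
- bot.sign_off(): hands the job in, once; it reports no verdict.
Trained networks look in a picture, given as the dict that the camera call returned (one of the last four; its "shot" number tells which), for a name from the list of things; names that differ only in an ending like _2 or _b are one class to them, and where a whole thing is asked for, a point or a joint stands for the part that bears it (a point fixed in the world has none). Each returns a list of dicts, best first, with "score" (0 to 1); they miss things now and then, are a little off and sometimes report something else, mostly with a low value. They report only what shows in the picture. A call takes as long as a camera call. They do not tell look-alikes from the thing itself.
- bot.cut_out(picture, target): "mask" (400x640 bool, what is visible of it).
- bot.mark_of(picture, target): "position" ([x, y, z] in m, in the coordinates of the camera as it stood for that picture, good to about 4 mm: a listed point, or the origin of a listed thing).
The state is a dict: "clock": time; "joint_positions": joint angles; "qd": joint speeds; "joint_torque": joint torques, N m; "ee_pos": TCP position; "tcp_rot": TCP orientation; "force": force on the tool from outside, world axes, zero at the start; "ft_torque": the same for the moment, N m; "finger_gap": opening from 0.0 (shut) to 1.0 (fully open).
Only numpy, scipy, OpenCV 4.12 (cv2) and the standard library are available. Lean on these libraries where they do the work, as an engineer would, in place of code of your own. Each camera call takes 0.05 s, during which the arm holds its last target.

## Working session

There is one attempt and no reset: what is moved stays moved. The work goes in short steps, Python scripts to look and compute and a tool call to move; the robot and the scene stay as the last step left them, time stands still between calls to the robot, and variables do not carry over. Pictures are saved under pics/ and viewed, and the job is handed in when it is done.

Besides the shell and the picture viewer there is one more tool, called after "Request:" in YAML: its name, and indented under it one key for each argument. drive_tool: Moves the arm, as the interface text tells. Shift numbers are shares of 400 mm and turn numbers shares of 180 degrees, none past 1 either way. Its arguments: {"type":"object","properties":{"series":{"type":"array","items":{"type":"array"}}},"required":["series"]}

```bash
ls; mkdir -p pics; python3 - <<'E'
from cell import bot
import cv2
s=bot.get_state();print(s)
for n in ["scene","top"]:
    p=bot.get_image(n); cv2.imwrite(f"pics/{n}0.png",p["image"][:,:,::-1]); print(n,p["K"],p["D"],p["world_from_camera"])
E
```

```text
pics
{'clock': 0.0, 'joint_positions': array([-1.32921836e+00,  2.17795647e-01,  1.61497907e+00, -1.23303601e-05,
        1.31130996e+00, -1.12239563e-01]), 'qd': array([0.00154169, 0.00047558, 0.00098246, 0.00014649, 0.00018826,
       0.00047107]), 'joint_torque': array([ 5.64109723e-04, -3.96841908e+01, -3.03853369e+01, -6.37094354e-05,
        9.66790976e-03, -1.88645473e-07]), 'ee_pos': array([ 0.21635189, -0.58550288,  0.24691904]), 'tcp_rot': array([ 8.20512727e-01, -5.71626899e-01, -9.40089324e-04, -8.17806991e-04]), 'force': array([ 0.49738736, -0.7916389 ,  0.58407775]), 'ft_torque': array([-0.00467138, -0.01177631,  0.01425483]), 'finger_gap': 1.0025157920310628}
scene [[401.31843386   0.         318.6274329 ]
 [  0.         401.31843386 204.13953783]
 [  0.           0.           1.        ]] [-0.00664362  0.          0.          0.          0.        ] [[ 0.77965324 -0.36534114  0.50859284  1.05340804]
 [ 0.62600831  0.47540083 -0.61814856 -0.74690448]
 [-0.01595036  0.80032487  0.59935439  0.83911349]
 [ 0.          0.          0.          1.        ]]
top [[435.8602223    0.         315.89717985]
 [  0.         435.8602223  195.10723888]
 [  0.           0.           1.        ]] [-0.03844667  0.          0.          0.          0.        ] [[-0.02254482  0.99201397 -0.12409676  0.33713931]
 [-0.99971151 -0.02339827 -0.00542397 -0.04329667]
 [-0.0082843   0.12393868  0.9922553   1.3524905 ]
 [ 0.          0.          0.          1.        ]]
```

View pics/scene0.png

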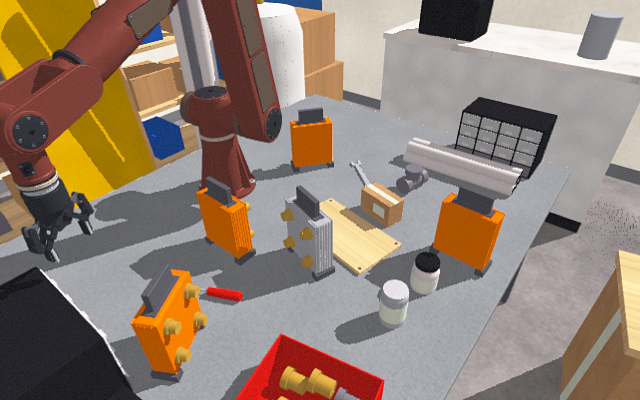

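View pics/top0.png

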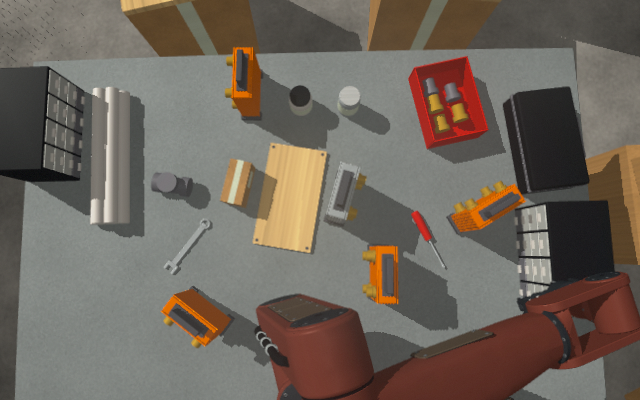

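```bash
cat > h.py <<'E'
import numpy as np, cv2
from cell import bot
from scipy.spatial.transform import Rotation as R
def und(p,uv):
    uv=np.array(uv,float).reshape(-1,1,2)
    return cv2.undistortPoints(uv,p["K"],np.array(p["D"])).reshape(-1,2)
def onplane(p,uv,z):
    n=und(p,uv); W=p["world_from_camera"]
    d=np.c_[n[:,0],-n[:,1],-np.ones(len(n))]@W[:3,:3].T
    o=W[:3,3]; t=(z-o[2])/d[:,2]; return o+t[:,None]*d
def proj(p,X):
    X=np.atleast_2d(X); W=p["world_from_camera"]; c=(X-W[:3,3])@W[:3,:3]
    c=c*[1,-1,-1]
    return cv2.projectPoints(c,np.zeros(3),np.zeros(3),p["K"],np.array(p["D"]))[0].reshape(-1,2)
def w(p,q): return p["world_from_camera"][:3,:3]@q+p["world_from_camera"][:3,3]
E
python3 - <<'E'
from h import *
np.set_printoptions(precision=4,suppress=True)
for n in ["scene","top"]:
    p=bot.get_image(n)
    for t in ["bar","block","foot_a","foot_b","board_top","carton","can","jar"]:
        for r in bot.mark_of(p,t)[:6]:
            x=w(p,r["position"]); print(n,t,round(r["score"],2),x,proj(p,x)[0].round())
    im=p["image"]
    if n=="top":
        c=cv2.resize(im[130:270,210:400],None,fx=4,fy=4,interpolation=cv2.INTER_CUBIC)
    else: c=cv2.resize(im[170:290,270:430],None,fx=4.8,fy=4.8,interpolation=cv2.INTER_CUBIC)
    cv2.imwrite(f"pics/crop_{n}.png",c[:,:,::-1])
E
```

```text
scene bar 0.86 [0.8314 0.1648 0.2194] [475. 197.]
scene bar 0.74 [ 0.4909 -0.1063  0.2221] [308. 198.]
scene bar 0.73 [0.1632 0.3048 0.2206] [312. 114.]
scene bar 0.68 [ 0.2692 -0.222   0.2172] [219. 190.]
scene bar 0.56 [ 0.4381 -0.5269  0.2244] [156. 284.]
scene block 0.77 [0.8309 0.1645 0.1064] [466. 230.]
scene block 0.65 [0.1574 0.3045 0.1094] [311. 141.]
scene foot_a 0.89 [ 0.2005  0.3579 -0.0024] [329. 164.]
scene foot_a 0.84 [0.906  0.1642 0.0021] [483. 268.]
scene foot_a 0.82 [0.766  0.165  0.0047] [438. 247.]
scene foot_a 0.78 [ 0.5546 -0.1333 -0.0037] [322. 275.]
scene foot_a 0.77 [0.1166 0.2428 0.0058] [294. 167.]
scene foot_a 0.74 [ 0.4765 -0.5832 -0.0038] [170. 376.]
scene foot_b 0.89 [ 0.2005  0.3579 -0.0024] [329. 164.]
scene foot_b 0.84 [0.906  0.1642 0.0021] [483. 268.]
scene foot_b 0.82 [0.766  0.165  0.0047] [438. 247.]
scene foot_b 0.78 [ 0.5546 -0.1333 -0.0037] [322. 275.]
scene foot_b 0.77 [0.1166 0.2428 0.0058] [294. 167.]
scene foot_b 0.74 [ 0.4765 -0.5832 -0.0038] [170. 376.]
scene board_top 0.73 [0.5004 0.0427 0.0138] [343. 231.]
scene carton 0.56 [0.5374 0
[... 941 characters left out ...]
] [345. 177.]
top foot_a 0.79 [ 0.7671  0.1718 -0.0004] [249. 116.]
top foot_a 0.79 [0.904  0.1575 0.    ] [254.  75.]
top foot_b 0.89 [ 0.3393 -0.2219 -0.003 ] [377. 247.]
top foot_b 0.87 [ 0.2052  0.364  -0.0008] [188. 296.]
top foot_b 0.85 [ 0.118   0.2452 -0.0001] [226. 324.]
top foot_b 0.81 [ 0.563  -0.1284 -0.0013] [345. 177.]
top foot_b 0.79 [ 0.7671  0.1718 -0.0004] [249. 116.]
top foot_b 0.79 [0.904  0.1575 0.    ] [254.  75.]
top board_top 0.64 [0.5005 0.0481 0.0123] [289. 197.]
top carton 0.66 [ 0.5452  0.1985 -0.0045] [241. 185.]
top can 0.56 [ 0.7864 -0.1415 -0.0014] [347. 108.]
top can 0.37 [ 0.8015  0.0065 -0.001 ] [301. 105.]
top jar 0.76 [ 0.8045  0.0072 -0.0011] [300. 104.]
```

View pics/crop_top.png

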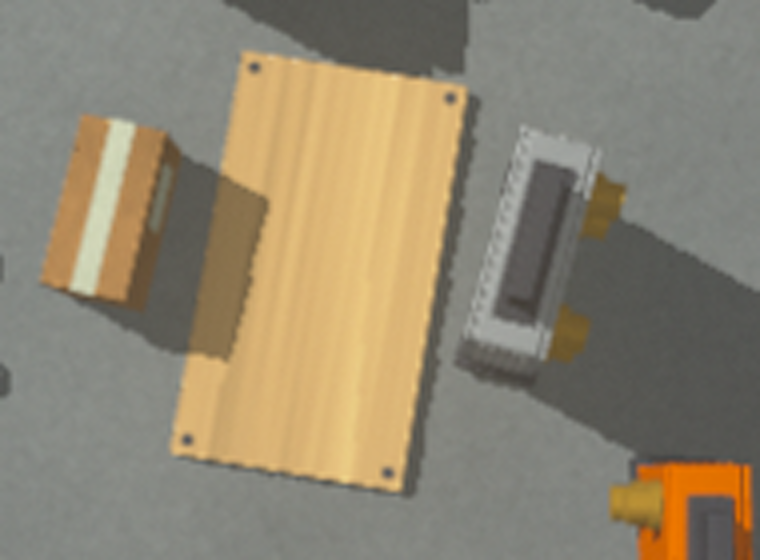

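View pics/crop_scene.png

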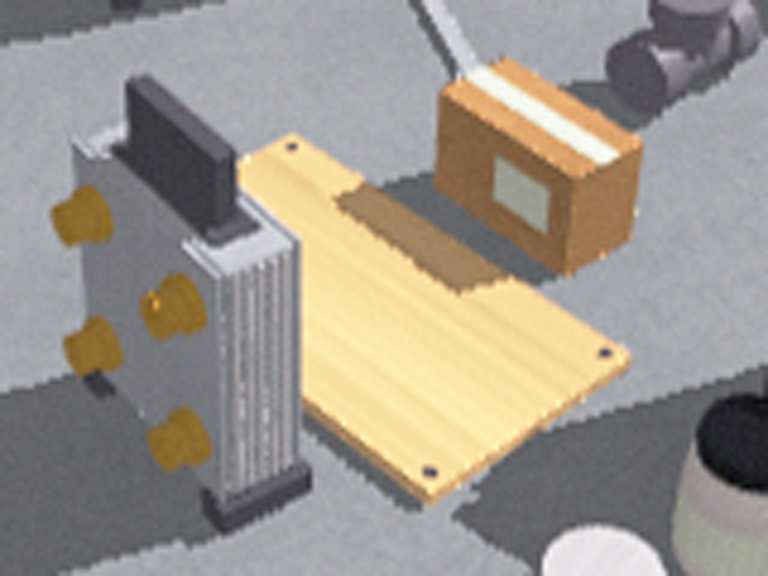

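```bash
python3 - <<'E'
from h import *
from scipy.optimize import least_squares
np.set_printoptions(precision=4,suppress=True)
pt=bot.get_image("top"); ps=bot.get_image("scene")
T=lambda a:np.array(a,float)/4+[210,130]-0.375
S=lambda a:np.array(a,float)/4.8+[270,170]-0.4
def fit(loc_t,uv_t,loc_s,uv_s,x0):
    def f(q,full=False):
        c,s=np.cos(q[2]),np.sin(q[2]); M=np.array([[c,-s,0],[s,c,0],[0,0,1]])
        g=lambda L:np.array(L)@M.T+[q[0],q[1],0]
        o=[]
        if len(loc_t): o.append(proj(pt,g(loc_t))-uv_t)
        if len(loc_s): o.append(proj(ps,g(loc_s))-uv_s)
        return np.concatenate(o).ravel()
    r=least_squares(f,x0); print(r.x, r.fun.reshape(-1,2).round(1).tolist()); return r.x
b=[[.16,.09,.012],[.16,-.09,.012],[-.16,-.09,.012],[-.16,.09,.012]]
ut=T([(243,52),(468,88),(408,493),(172,455)])
bs=[b[0],b[1],b[3]]; us=S([(630,355),(430,500),(293,133)])
print("board");fit(b,ut,[],[],[.5,.04,-.2]);fit([],[],bs,us,[.5,.04,-.2]);B=fit(b,ut,bs,us,[.5,.04,-.2])
k=[[.075,.028,.19],[.075,-.028,.19],[-.075,.028,.19]]
kt=T([(522,125),(600,148),(462,340)])
k2=[[.045,.008,.24],[.045,-.008,.24],[-.045,-.008,.24],[-.045,.008,.24]]
kt2=T([(541,162),(577,169),(530,315),(493,300)])
k2=k2[:2];kt2=kt2[:2]
# scene: bar top near corner(s), block lower
ks=[[.045,.008,.24],[-.045,-.008,.24],[.075,.028,.19],[.082,-.032,0],[.082,.032,0]]
uks=S([(238,150),(127,85),(300,240),(222,530),(312,485)])
print("block");fit(k+k2,kt,[],[],[.49,-.107,-.25]) if 0 else None
fit(k+k2,np.r_[kt,kt2],[],[],[.49,-.107,-.25]);fit([],[],ks,uks,[.49,-.107,-.25]);K=fit(k+k2,np.r_[kt,kt2],ks,uks,[.49,-.107,-.25])
c,s=np.cos(B[2]),np.sin(B[2]); d=K[:2]-B[:2]
print("block in board frame",c*d[0]+s*d[1],-s*d[0]+c*d[1],K[2]-B[2])
E
```

```text
board
[ 0.5011  0.0433 -0.1771] [[0.0, 0.1], [0.2, -0.4], [-0.6, -0.1], [0.4, 0.3]]
[ 0.5014  0.0426 -0.1859] [[0.3, 0.4], [-0.1, -0.7], [-0.2, 0.4]]
[ 0.5011  0.043  -0.1806] [[0.3, 0.0], [0.5, -0.3], [-0.7, -0.0], [0.3, 0.1], [0.4, 0.1], [0.2, -0.9], [-0.5, 0.4]]
block
[ 0.4939 -0.1104 -0.2968] [[0.3, 0.3], [0.7, -0.0], [0.4, -0.4], [0.8, 0.1], [-2.2, 0.0]]
[ 0.4906 -0.1093 -0.3065] [[0.0, -0.6], [-0.7, -1.5], [0.4, -0.6], [0.1, 1.2], [0.1, 1.0]]
[ 0.4926 -0.1103 -0.301 ] [[0.4, 0.7], [0.8, 0.5], [0.3, 0.0], [0.9, 0.6], [-2.1, 0.6], [0.5, -0.2], [-0.4, -1.0], [0.9, -0.3], [0.6, 1.7], [0.6, 1.4]]
block in board frame 0.019126102546666877 -0.1523533630001758 -0.12032011624283556
```

```bash
cat >> h.py <<'E'
import json
np.set_printoptions(precision=4,suppress=True)
def cmd():
    d=json.load(open("cmd.json")); return np.array(d["p"]),R.from_quat(d["q"])
def save(p,r): json.dump({"p":list(map(float,p)),"q":list(map(float,r.as_quat()))},open("cmd.json","w"))
def row(p,r):
    p0,r0=cmd(); s=r0.inv().apply(np.array(p)-p0)/.4; t=(r0.inv()*r).as_rotvec()/np.pi
    return s.round(4),t.round(4)
def done(s,t):
    p0,r0=cmd(); save(p0+r0.apply(np.array(s)*.4), r0*R.from_rotvec(np.array(t)*np.pi))
def toolR(yaw,th=0):
    "object yaw, own-y rotation th; tool x=-own y, y=-own x, z=-own z"
    return R.from_euler("z",yaw)*R.from_euler("y",th)*R.from_matrix(np.array([[0,-1,0],[-1,0,0],[0,0,-1]]).T)
def st():
    s=bot.get_state(); p0,r0=cmd()
    print("t",round(s["clock"],2),"pos",s["ee_pos"],"err mm",(s["ee_pos"]-p0)*1e3,"rot err deg",np.degrees((r0.inv()*R.from_quat(s["tcp_rot"])).as_rotvec()),"F",s["force"],"M",s["ft_torque"],"gap",round(s["finger_gap"],3),"q",s["joint_positions"])
E
python3 - <<'E'
from h import *
s=bot.get_state()
save([.217,-.586,.248],R.from_quat(s["tcp_rot"])); st()
print(row([.217,-.586,.42],toolR(-.3)))
print(row([.35,-.35,.42],toolR(-.3)))
E
```

```text
t 1.1 pos [ 0.2166 -0.5863  0.2483] err mm [-0.4128 -0.2713  0.2898] rot err deg [0. 0. 0.] F [ 0.2901 -0.1264 -0.0352] M [ 0.0359 -0.0083 -0.0331] gap 1.005 q [-1.3292  0.2169  1.6134  0.      1.3113 -0.1122]
(array([-0.  , -0.  , -0.43]), array([-0.    ,  0.    ,  0.2081]))
(array([-0.4383, -0.5163, -0.43  ]), array([-0.    ,  0.    ,  0.2081]))
```

Request:
drive_tool:
  series:
    - [[0,0,-0.15],[0,0,0.04],-1]
    - [[0,0,-0.3],[0,0,0.08],-1]
    - [[0,0,-0.43],[0,0,0.12],-1]
    - [[-0.14,-0.17,-0.43],[0,0,0.16],-1]
    - [[-0.25,-0.3,-0.43],[0,0,0.208],-1]

```text
clock: 1.72
ee_pos: [0.2795, -0.4775, 0.4216]
tcp_rot: [-0.591, 0.807, -0.001, 0.0]
force: [1.6, -0.3, -0.7]
finger_gap: 0.999
```

```bash
python3 - <<'E'
from h import *
done([-.25,-.3,-.43],[0,0,.208]); st()
print(row([.4925,-.110,.40],toolR(-.3)))
E
```

```text
t 1.73 pos [ 0.2795 -0.4775  0.4216] err mm [-15.3972 -26.8777   1.5489] rot err deg [0.1166 0.0873 0.3843] F [ 1.6398 -0.3275 -0.6673] M [-0.0354 -0.056  -0.0051] gap 0.999 q [-1.1684 -0.0254  1.5573  0.0006  1.6072  0.7088]
(array([-0.9594, -0.2206,  0.0501]), array([0.    , 0.    , 0.0001]))
```

Request:
drive_tool:
  series:
    - [[-0.15,-0.035,0],[0,0,0],-1]
    - [[-0.3,-0.07,0],[0,0,0],-1]
    - [[-0.45,-0.1,0],[0,0,0],-1]
    - [[-0.6,-0.14,0],[0,0,0],-1]
    - [[-0.6,-0.14,0],[0,0,0],-1]

```text
clock: 2.35
ee_pos: [0.4051, -0.2617, 0.4208]
tcp_rot: [-0.597, 0.803, -0.0, 0.001]
force: [-0.1, -0.1, 0.2]
finger_gap: 1.004
```

```bash
python3 - <<'E'
from h import *
done([-.6,-.14,0],[0,0,0]); st()
E
```

```text
t 2.35 pos [ 0.4051 -0.2617  0.4208] err mm [-14.1735 -23.9041   0.8017] rot err deg [ 0.0759 -0.0342 -0.4074] F [-0.0672 -0.0755  0.2066] M [0.0128 0.0026 0.0175] gap 1.004 q [-0.72   -0.1842  1.704   0.0011  1.6209  1.1434]
```

```bash
python3 - <<'E'
from h import *
s=bot.get_state(); save(s["ee_pos"],R.from_quat(s["tcp_rot"])); st()
print(row([.4925,-.110,.38],toolR(-.3)))
E
```

```text
t 2.35 pos [ 0.4051 -0.2617  0.4208] err mm [0. 0. 0.] rot err deg [0. 0. 0.] F [-0.0672 -0.0755  0.2066] M [0.0128 0.0026 0.0175] gap 1.004 q [-0.72   -0.1842  1.704   0.0011  1.6209  1.1434]
(array([-0.4262, -0.0997,  0.1025]), array([-0.0004,  0.0002,  0.0024]))
```

Request:
drive_tool:
  series:
    - [[-0.12,-0.03,0.03],[0,0,0.002],-1]
    - [[-0.24,-0.06,0.06],[0,0,0.002],-1]
    - [[-0.34,-0.08,0.1],[0,0,0.002],-1]
    - [[-0.426,-0.1,0.1],[0,0,0.002],-1]
    - [[-0.426,-0.1,0.1],[0,0,0.002],-1]

```text
clock: 2.98
ee_pos: [0.4923, -0.1137, 0.3799]
tcp_rot: [-0.592, 0.806, 0.0, -0.0]
force: [-0.2, -0.6, 0.7]
finger_gap: 1.005
```

```bash
python3 - <<'E'
from h import *
done([-.426,-.1,.1],[0,0,.002]); st()
for n in ["wrist"]:
    p=bot.get_image(n); im=p["image"].copy()
    for t in ["bar","block"]:
        for r in bot.mark_of(p,t)[:3]: 
            x=w(p,r["position"]); print(t,r["score"],x)
    c,s_=np.cos(-.3),np.sin(-.3); M=np.array([[c,-s_,0],[s_,c,0],[0,0,1]])
    for L in [[.045,.008,.24],[.045,-.008,.24],[-.045,-.008,.24],[-.045,.008,.24],[.075,.028,.19],[.075,-.028,.19],[-.075,.028,.19],[-.075,-.028,.19]]:
        q=proj(p,M@L+[.4925,-.110,0])[0]; cv2.circle(im,tuple(int(v) for v in q),3,(255,0,255),1)
    cv2.imwrite("pics/wrist1.png",im[:,:,::-1])
st()
E
```

```text
t 2.98 pos [ 0.4923 -0.1137  0.3799] err mm [-0.2826 -3.5874 -1.1109] rot err deg [-0.1184  0.0512  0.2758] F [-0.2373 -0.6279  0.6813] M [-0.0776 -0.0415  0.0275] gap 1.005 q [-0.3658 -0.1213  1.7222 -0.0003  1.5414  1.5086]
bar 0.73 [ 0.4942 -0.1125  0.2221]
bar 0.36 [ 0.549   0.4069 -0.001 ]
t 3.12 pos [ 0.4916 -0.1156  0.3805] err mm [-0.984  -5.4627 -0.5124] rot err deg [-0.0662  0.093   0.4809] F [-0.1256  1.2974 -0.4916] M [ 0.0808  0.0092 -0.0213] gap 1.002 q [-0.3694 -0.1226  1.7224 -0.001   1.5416  1.5086]
```

View pics/wrist1.png

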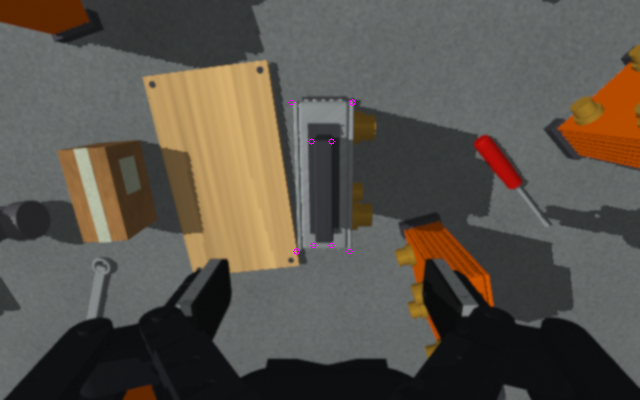

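```bash
python3 - <<'E'
from h import *
s=bot.get_state(); save(s["ee_pos"],R.from_quat(s["tcp_rot"])); st()
print(row([.493,-.1115,.25],toolR(-.3)))
p=bot.get_image("wrist"); im=p["image"][80:270,250:410].copy()
im=cv2.resize(im,None,fx=3,fy=3,interpolation=cv2.INTER_CUBIC)
cv2.imwrite("pics/wrist2.png",im[:,:,::-1]); st()
E
```

```text
t 3.12 pos [ 0.4916 -0.1156  0.3805] err mm [0. 0. 0.] rot err deg [0. 0. 0.] F [-0.1256  1.2974 -0.4916] M [ 0.0808  0.0092 -0.0213] gap 1.002 q [-0.3694 -0.1226  1.7224 -0.001   1.5416  1.5086]
(array([-0.0111, -0.0002,  0.3262]), array([-0.    , -0.0003, -0.0023]))
t 3.17 pos [ 0.4916 -0.1157  0.3805] err mm [-0.0425 -0.105   0.0572] rot err deg [ 0.0112 -0.013   0.033 ] F [ 0.379  -0.6872  0.1862] M [-0.0071  0.0145  0.0129] gap 1.001 q [-0.3698 -0.1228  1.7224 -0.0007  1.5416  1.5088]
```

View pics/wrist2.png

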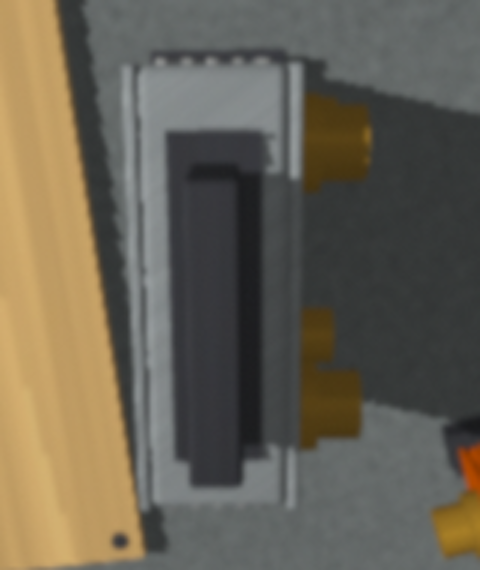

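```bash
python3 - <<'E'
from h import *
from scipy.optimize import least_squares
p=bot.get_image("wrist")
uv=np.array([(190,181),(238,181),(243,486),(192,487),(124,66),(302,62)])/3+[250,80]-.33
L=np.array([[.045,.008,.24],[.045,-.008,.24],[-.045,-.008,.24],[-.045,.008,.24],[.075,.028,.19],[.075,-.028,.19]])
def f(q):
    return (proj(p,R.from_euler("z",q[2]).apply(L)+[q[0],q[1],0])-uv).ravel()
r=least_squares(f,[.49,-.11,-.3]);print(r.x,r.fun.round(1))
E
```

```text
[ 0.4936 -0.1122 -0.2965] [-2.4 -0.5  1.6 -0.8  0.8  1.4 -0.4  1.3 -0.5 -0.7  1.1 -0.2]
```

Request:
drive_tool:
  series:
    - [[-0.01,0,0.1],[0,0,-0.002],-1]
    - [[-0.01,0,0.2],[0,0,-0.002],-1]
    - [[-0.01,0,0.3],[0,0,-0.002],-1]
    - [[-0.01,0,0.36],[0,0,-0.002],-1]
    - [[-0.01,0,0.4],[0,0,-0.002],-1]

```text
clock: 3.85
ee_pos: [0.4923, -0.1112, 0.219]
tcp_rot: [-0.593, 0.805, 0.001, -0.0]
force: [0.4, -0.8, 0.1]
finger_gap: 1.001
```

```bash
python3 - <<'E'
from h import *
done([-.01,0,.4],[0,0,-.002]); st()
p=bot.get_image("wrist"); cv2.imwrite("pics/wrist3.png",p["image"][:,:,::-1]);st()
E
```

```text
t 3.85 pos [ 0.4923 -0.1112  0.219 ] err mm [-0.5107  0.6986 -1.465 ] rot err deg [-0.0926 -0.0472  0.018 ] F [ 0.4498 -0.7957  0.1039] M [-0.0117  0.0258 -0.0115] gap 1.001 q [-0.3612 -0.0127  1.9206 -0.0002  1.2352  1.5109]
t 3.9 pos [ 0.4914 -0.1108  0.2172] err mm [-1.4093  1.1658 -3.2503] rot err deg [-0.2536 -0.0585  0.0092] F [-1.3429  0.6003 -0.201 ] M [ 0.0008  0.0565 -0.0128] gap 0.998 q [-0.361  -0.0112  1.9226 -0.0002  1.2345  1.5109]
```

View pics/wrist3.png

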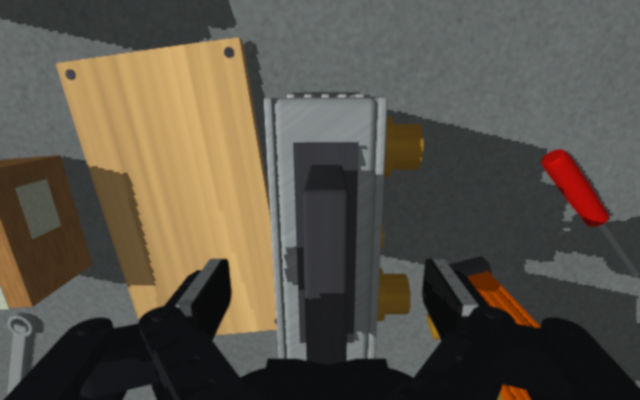

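Request:
drive_tool:
  series:
    - [[0,0,0],[0,0,0],0]
    - [[0,0,0],[0,0,0],0.5]
    - [[0,0,0],[0,0,0],1]
    - [[0,0,0],[0,0,0],1]
    - [[0,0,0],[0,0,0],1]

```text
clock: 4.53
ee_pos: [0.4936, -0.1108, 0.2213]
tcp_rot: [-0.594, 0.805, -0.001, 0.0]
force: [-0.6, -1.2, 2.8]
finger_gap: 0.179
```

Request:
drive_tool:
  series:
    - [[0,0,0],[0,0,0],1]
    - [[0,0,0],[0,0,0],1]
    - [[0,0,0],[0,0,0],1]
    - [[0,0,0],[0,0,0],1]
    - [[0,0,0],[0,0,0],1]

```text
clock: 5.15
ee_pos: [0.4936, -0.1108, 0.2213]
tcp_rot: [-0.594, 0.805, -0.001, 0.0]
force: [-1.2, -1.1, 5.4]
finger_gap: 0.178
```

```bash
python3 - <<'E'
from h import *
st()
p=bot.get_image("wrist"); cv2.imwrite("pics/wrist4.png",p["image"][:,:,::-1])
p=bot.get_image("scene"); c=cv2.resize(p["image"][150:300,230:430],None,fx=3.5,fy=3.5,interpolation=cv2.INTER_CUBIC);cv2.imwrite("pics/scene4.png",c[:,:,::-1])
st()
E
```

```text
t 5.15 pos [ 0.4936 -0.1108  0.2213] err mm [0.8414 1.0921 0.8279] rot err deg [ 0.0838 -0.0247 -0.0724] F [-1.2195 -1.06    5.402 ] M [-0.1575  0.2026  0.031 ] gap 0.178 q [-0.3594 -0.0144  1.9176 -0.0005  1.2367  1.5112]
t 5.25 pos [ 0.4936 -0.1108  0.2213] err mm [0.8295 1.0876 0.8334] rot err deg [ 0.0837 -0.0265 -0.0731] F [-1.3875 -1.8159  5.9683] M [-0.1367  0.1435 -0.024 ] gap 0.177 q [-0.3594 -0.0144  1.9176 -0.0004  1.2367  1.5111]
```

View pics/scene4.png

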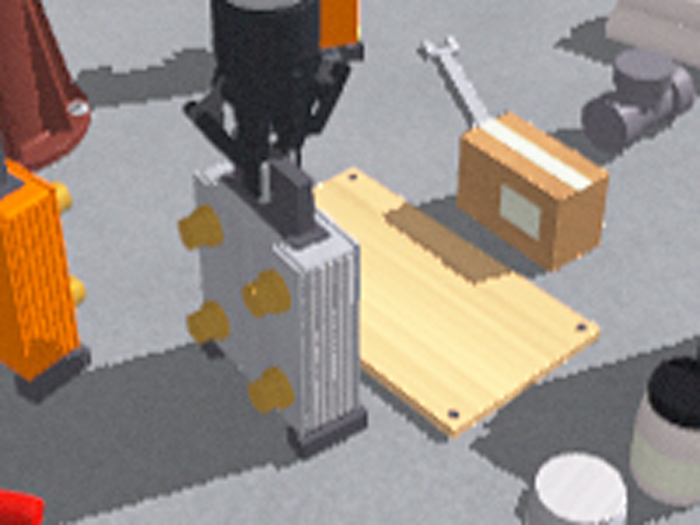

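View pics/wrist4.png

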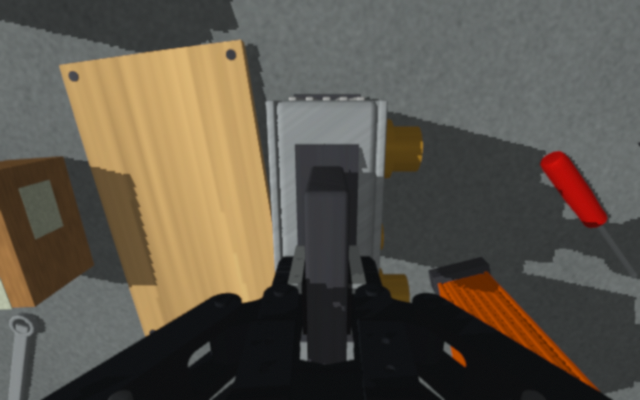

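```bash
cat >> h.py <<'E'
def traj(Pw,px,ends,h=.2213,gx=0.0):
    """pivot world point Pw, pivot own x px; ends=list of (yaw,th deg). prints rows"""
    for yaw,th in ends:
        Ro=R.from_euler("z",yaw)*R.from_euler("y",np.radians(th))
        G=np.array(Pw)+Ro.apply([gx-px,0,h])
        s,t=row(G,toolR(yaw,np.radians(th)))
        print("yaw %.3f th %.1f"%(yaw,th),s.round(3).tolist(),t.round(4).tolist(),"TCP",G)
E
python3 - <<'E'
from h import *
s=bot.get_state(); rm=R.from_quat(s["tcp_rot"]); save(s["ee_pos"],rm)
ty=rm.apply([0,1,0]); yaw=np.arctan2(-ty[1],-ty[0]); print("yaw",yaw, rm.apply([0,0,1]))
P=s["ee_pos"]*[1,1,0]+R.from_euler("z",yaw).apply([-.082,0,0]); print("P",P)
json.dump({"P":P.tolist(),"yaw":yaw},open("p1.json","w"))
traj(P,-.082,[(yaw,a) for a in (-2,-4,-6,-8,-10)],h=s["ee_pos"][2])
E
```

```text
yaw -0.2996285214561284 [ 0.0014 -0.001  -1.    ]
P [ 0.4153 -0.0866  0.    ]
yaw -0.300 th -2.0 [0.0, 0.019, -0.007] [0.0106, -0.0002, 0.0] TCP [ 0.4862 -0.1085  0.224 ]
yaw -0.300 th -4.0 [0.0, 0.039, -0.013] [0.0217, -0.0002, 0.0] TCP [ 0.4787 -0.1062  0.2265]
yaw -0.300 th -6.0 [0.0, 0.059, -0.018] [0.0328, -0.0002, 0.0] TCP [ 0.4711 -0.1039  0.2287]
yaw -0.300 th -8.0 [0.0, 0.079, -0.023] [0.0439, -0.0002, 0.0] TCP [ 0.4634 -0.1015  0.2306]
yaw -0.300 th -10.0 [0.0, 0.099, -0.027] [0.055, -0.0002, 0.0] TCP [ 0.4557 -0.0991  0.2322]
```

Request:
drive_tool:
  series:
    - [[0,0.019,-0.006],[0.011,0,0],1]
    - [[0,0.039,-0.012],[0.022,0,0],1]
    - [[0,0.059,-0.018],[0.033,0,0],1]
    - [[0,0.079,-0.022],[0.044,0,0],1]
    - [[0,0.099,-0.026],[0.055,0,0],1]

```text
clock: 5.88
ee_pos: [0.4562, -0.0991, 0.2319]
tcp_rot: [-0.591, 0.802, -0.071, 0.052]
force: [1.7, -1.3, 2.7]
finger_gap: 0.179
```

```bash
python3 - <<'E'
from h import *
done([0,.099,-.026],[.055,0,0]); st()
p=bot.get_image("scene"); c=cv2.resize(p["image"][150:300,230:430],None,fx=3.5,fy=3.5,interpolation=cv2.INTER_CUBIC);cv2.imwrite("pics/scene5.png",c[:,:,::-1])
st()
E
```

```text
t 5.88 pos [ 0.4562 -0.0991  0.2319] err mm [0.4249 0.0382 0.2173] rot err deg [ 0.1688 -0.0153 -0.0008] F [ 1.6826 -1.3185  2.6561] M [-0.2114  0.0288 -0.0188] gap 0.179 q [-0.3722 -0.2331  2.1006  0.0141  1.0972  1.4928]
t 5.92 pos [ 0.4554 -0.0987  0.232 ] err mm [-0.3301  0.3881  0.3582] rot err deg [ 0.2176 -0.0134 -0.0141] F [ 2.7501 -0.4956  2.0438] M [-0.3049 -0.1861  0.0086] gap 0.18 q [-0.3721 -0.2359  2.1026  0.0141  1.0971  1.4926]
```

View pics/scene5.png

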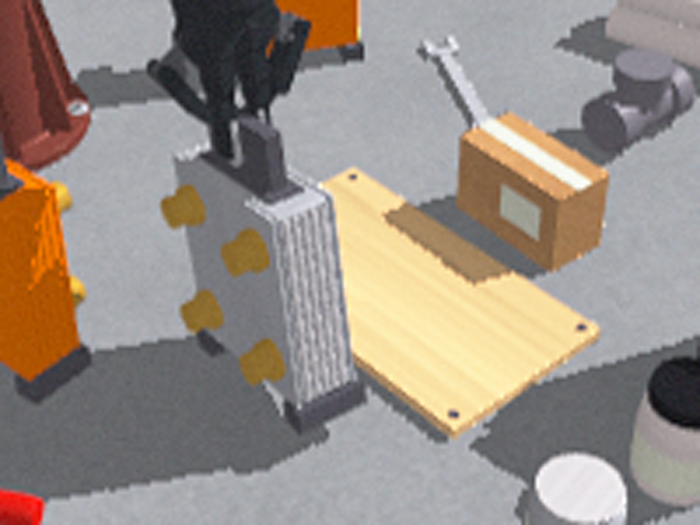

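```bash
python3 - <<'E'
from h import *
d=json.load(open("p1.json")); P=np.array(d["P"]); yaw=d["yaw"]
p=bot.get_image("scene")
for th in (-8,-9,-10,-11):
    Ro=R.from_euler("z",yaw)*R.from_euler("y",np.radians(th))
    q=proj(p,[P+Ro.apply([.164,y,0]) for y in(-.032,.032)]); print(th,((q-[230,150])*3.5).round())
json.dump(d,open("p1.json","w"))
traj(P-[0,0,.0005],-.082,[(yaw+a,-10) for a in (.058,.116,.174,.232,.29)])
E
```

```text
-8 [[302. 441.]
 [368. 407.]]
-9 [[301. 438.]
 [368. 404.]]
-10 [[301. 435.]
 [367. 401.]]
-11 [[300. 432.]
 [367. 398.]]
yaw -0.242 th -10.0 [-0.006, 0.0, -0.0] [0.0, -0.0034, -0.0182] TCP [ 0.4564 -0.0968  0.2317]
yaw -0.184 th -10.0 [-0.012, 0.001, -0.0] [0.0001, -0.0066, -0.0363] TCP [ 0.4569 -0.0944  0.2317]
yaw -0.126 th -10.0 [-0.018, 0.002, -0.0] [0.0001, -0.0098, -0.0545] TCP [ 0.4573 -0.0919  0.2317]
yaw -0.068 th -10.0 [-0.024, 0.003, -0.001] [0.0001, -0.013, -0.0727] TCP [ 0.4575 -0.0895  0.2317]
yaw -0.010 th -10.0 [-0.03, 0.004, -0.001] [0.0001, -0.0162, -0.0909] TCP [ 0.4576 -0.087   0.2317]
```

Request:
drive_tool:
  series:
    - [[-0.006,0,0],[0,-0.0035,-0.018],1]
    - [[-0.012,0.001,0],[0,-0.0065,-0.036],1]
    - [[-0.018,0.002,0],[0,-0.01,-0.054],1]
    - [[-0.024,0.003,0],[0,-0.013,-0.073],1]
    - [[-0.03,0.004,-0.001],[0,-0.016,-0.091],1]

```text
clock: 6.6
ee_pos: [0.4581, -0.0868, 0.2316]
tcp_rot: [-0.702, 0.707, -0.062, 0.062]
force: [0.4, -0.8, 4.3]
finger_gap: 0.177
```

```bash
python3 - <<'E'
from h import *
done([-.03,.004,-.001],[0,-.016,-.091]); st()
d=json.load(open("p1.json")); P=np.array(d["P"]); yaw=d["yaw"]
traj(P-[0,0,.0005],-.082,[(yaw+.29+a,-10) for a in (.058,.116,.174,.232,.29)])
E
```

```text
t 6.6 pos [ 0.4581 -0.0868  0.2316] err mm [ 0.3944  0.3625 -0.097 ] rot err deg [ 0.01   -0.0759 -0.069 ] F [ 0.4126 -0.7805  4.2709] M [-0.091   0.2087 -0.0884] gap 0.177 q [-0.3775 -0.2305  2.0986  0.0705  1.1118  1.1752]
yaw 0.048 th -10.0 [-0.006, 0.001, 0.0] [0.0001, -0.0034, -0.0181] TCP [ 0.4575 -0.0846  0.2317]
yaw 0.106 th -10.0 [-0.013, 0.001, -0.0] [0.0001, -0.0066, -0.0362] TCP [ 0.4574 -0.0821  0.2317]
yaw 0.164 th -10.0 [-0.019, 0.002, -0.0] [0.0001, -0.0098, -0.0544] TCP [ 0.457  -0.0797  0.2317]
yaw 0.222 th -10.0 [-0.025, 0.003, -0.0] [0.0001, -0.013, -0.0726] TCP [ 0.4566 -0.0773  0.2317]
yaw 0.280 th -10.0 [-0.031, 0.005, -0.001] [0.0001, -0.0162, -0.0908] TCP [ 0.4559 -0.0749  0.2317]
```

Request:
drive_tool:
  series:
    - [[-0.006,0.001,0],[0,-0.0035,-0.018],1]
    - [[-0.013,0.001,0],[0,-0.0065,-0.036],1]
    - [[-0.019,0.002,0],[0,-0.01,-0.054],1]
    - [[-0.025,0.003,0],[0,-0.013,-0.073],1]
    - [[-0.031,0.005,-0.001],[0,-0.016,-0.091],1]

```text
clock: 7.22
ee_pos: [0.456, -0.0743, 0.2316]
tcp_rot: [0.797, -0.598, 0.052, -0.07]
force: [1.2, 0.4, 3.4]
finger_gap: 0.185
```

```bash
python3 - <<'E'
from h import *
done([-.031,.005,-.001],[0,-.016,-.091]); st()
d=json.load(open("p1.json")); P=np.array(d["P"]); yaw=d["yaw"]
traj(P-[0,0,.0005],-.082,[(yaw+.58+a,-10) for a in (.058,.116,.174,.232,.29)])
for n in["scene","top"]:
    p=bot.get_image(n); a=p["image"][150:300,230:430] if n=="scene" else p["image"][120:270,210:410]
    c=cv2.resize(a,None,fx=3.5,fy=3.5,interpolation=cv2.INTER_CUBIC);cv2.imwrite(f"pics/{n}6.png",c[:,:,::-1])
E
```

```text
t 7.22 pos [ 0.456  -0.0743  0.2316] err mm [ 0.1968  0.4136 -0.2043] rot err deg [-0.0046 -0.0837 -0.0742] F [1.1684 0.3721 3.4326] M [-0.1754  0.2967 -0.0966] gap 0.185 q [-0.3816 -0.2294  2.0979  0.1183  1.1387  0.8645]
yaw 0.338 th -10.0 [-0.006, 0.0, 0.0] [0.0002, -0.0034, -0.018] TCP [ 0.4552 -0.0726  0.2317]
yaw 0.396 th -10.0 [-0.012, 0.0, 0.0] [0.0002, -0.0066, -0.0362] TCP [ 0.4543 -0.0703  0.2317]
yaw 0.454 th -10.0 [-0.018, 0.001, 0.0] [0.0002, -0.0098, -0.0543] TCP [ 0.4533 -0.0681  0.2317]
yaw 0.512 th -10.0 [-0.024, 0.003, -0.0] [0.0002, -0.013, -0.0725] TCP [ 0.4522 -0.0659  0.2317]
yaw 0.570 th -10.0 [-0.03, 0.004, -0.0] [0.0002, -0.0162, -0.0907] TCP [ 0.4509 -0.0638  0.2317]
```

View pics/scene6.png

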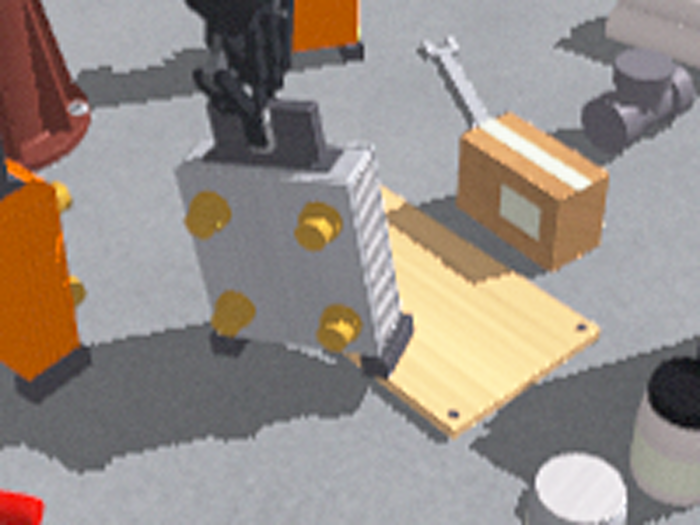

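Swing going as planned: foot A over the board edge (crop 390,345), foot B bearing (230,343).

Request:
drive_tool:
  series:
    - [[-0.006,0,0],[0,-0.0035,-0.018],1]
    - [[-0.012,0,0],[0,-0.0065,-0.036],1]
    - [[-0.018,0.001,0],[0,-0.01,-0.054],1]
    - [[-0.024,0.003,0],[0,-0.013,-0.073],1]
    - [[-0.03,0.004,0],[0,-0.016,-0.091],1]

```text
clock: 7.95
ee_pos: [0.451, -0.0633, 0.2315]
tcp_rot: [0.874, -0.477, 0.041, -0.076]
force: [0.6, 0.7, 7.4]
finger_gap: 0.18
```

```bash
python3 - <<'E'
from h import *
done([-.03,.004,0],[0,-.016,-.091]); st()
d=json.load(open("p1.json")); P=np.array(d["P"]); yaw=d["yaw"]
traj(P-[0,0,.0005],-.082,[(yaw+.87,a) for a in (-9,-7.5,-6,-5,-4.6)])
for n in["scene","top"]:
    p=bot.get_image(n); a=p["image"][150:300,230:430] if n=="scene" else p["image"][120:270,210:410]
    c=cv2.resize(a,None,fx=3.5,fy=3.5,interpolation=cv2.INTER_CUBIC);cv2.imwrite(f"pics/{n}7.png",c[:,:,::-1])
E
```

```text
t 7.95 pos [ 0.451  -0.0633  0.2315] err mm [ 0.0331  0.3702 -0.0461] rot err deg [ 0.0012 -0.0773 -0.0119] F [0.631  0.7425 7.3923] M [-0.2036  0.4818 -0.1717] gap 0.18 q [-0.3851 -0.2257  2.0951  0.1542  1.1761  0.5615]
yaw 0.570 th -9.0 [0.0, -0.009, 0.003] [-0.0053, -0.0001, 0.0003] TCP [ 0.4543 -0.0616  0.2309]
yaw 0.570 th -7.5 [0.0, -0.024, 0.009] [-0.0137, -0.0001, 0.0003] TCP [ 0.4594 -0.0583  0.2296]
yaw 0.570 th -6.0 [0.0, -0.038, 0.015] [-0.022, -0.0002, 0.0003] TCP [ 0.4644 -0.0551  0.2282]
yaw 0.570 th -5.0 [0.0, -0.047, 0.02] [-0.0276, -0.0002, 0.0003] TCP [ 0.4678 -0.0529  0.2271]
yaw 0.570 th -4.6 [0.0, -0.051, 0.021] [-0.0298, -0.0002, 0.0003] TCP [ 0.4691 -0.0521  0.2267]
```

View pics/scene7.png

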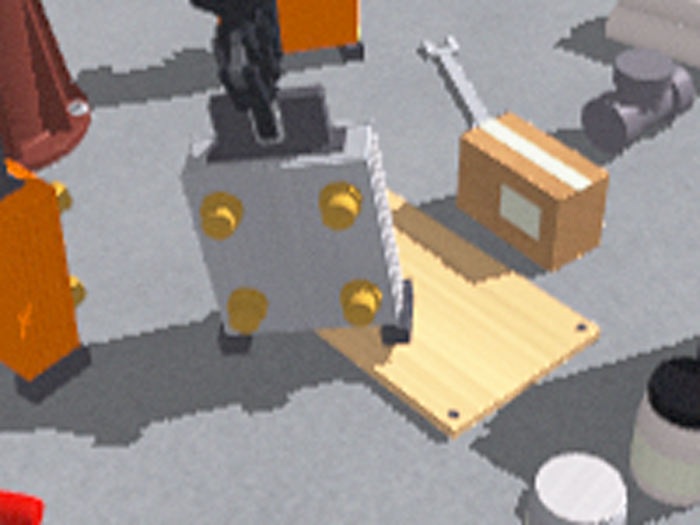

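View pics/top7.png

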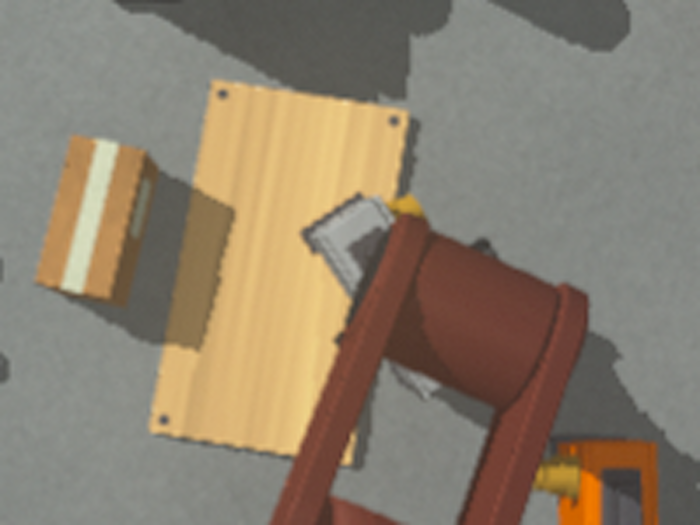

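```bash
cat >> h.py <<'E'
def overlay(p,Pw,px,yaw,th,name,crop,f=3.5):
    x0,y0,x1,y1=crop
    c=cv2.resize(p["image"][y0:y1,x0:x1],None,fx=f,fy=f,interpolation=cv2.INTER_CUBIC).copy()
    Ro=R.from_euler("z",yaw)*R.from_euler("y",np.radians(th))
    def dr(cx,cy,z0,hx,hy,z1,col):
        L=np.array([[cx+a*hx,cy+b*hy,z] for z in(z0,z1) for a,b in((1,1),(1,-1),(-1,-1),(-1,1))])
        q=(proj(p,np.array(Pw)+Ro.apply(L-[px,0,0]))-[x0,y0]+.5)*f
        q=q.round().astype(int)
        for i,j in [(0,1),(1,2),(2,3),(3,0),(4,5),(5,6),(6,7),(7,4),(0,4),(1,5),(2,6),(3,7)]:
            cv2.line(c,tuple(map(int,q[i])),tuple(map(int,q[j])),col,1)
    dr(.07,0,0,.012,.032,.02,(255,0,255)); dr(-.07,0,0,.012,.032,.02,(0,255,255))
    dr(0,0,.02,.075,.028,.19,(0,255,0)); dr(0,0,.19,.045,.008,.24,(255,255,0))
    b=np.array([[.16,.09,.012],[.16,-.09,.012],[-.16,-.09,.012],[-.16,.09,.012]])
    q=((proj(p,R.from_euler("z",-.18).apply(b)+[.501,.043,0])-[x0,y0]+.5)*f).round().astype(np.int32)
    cv2.polylines(c,[q.reshape(-1,1,2)],True,(0,0,255),1)
    cv2.imwrite(name,c[:,:,::-1])
TC=(210,120,410,270); SC=(230,150,430,300)
E
python3 - <<'E'
from h import *
d=json.load(open("p1.json")); P=np.array(d["P"])
overlay(bot.get_image("top"),P,-.082,.570,-10,"pics/ovt.png",TC)
overlay(bot.get_image("scene"),P,-.082,.570,-10,"pics/ovs.png",SC)
E
```

```text
(no output)
```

View pics/ovt.png

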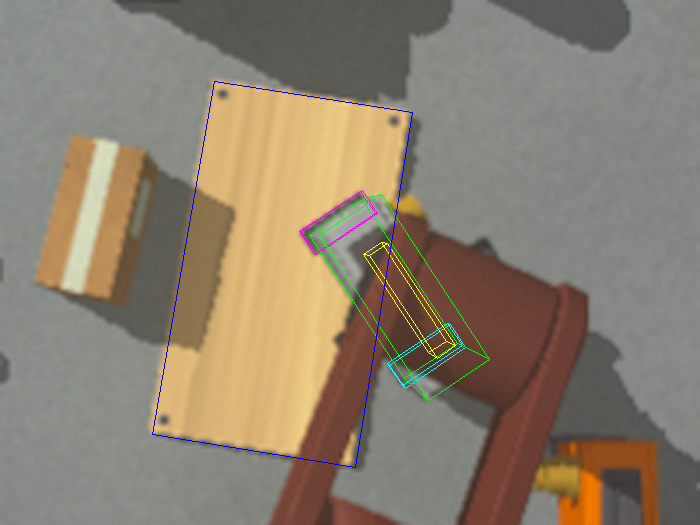

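View pics/ovs.png

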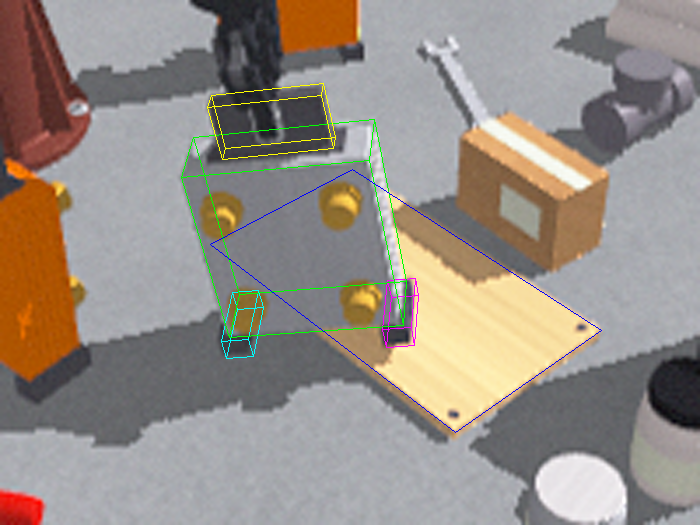

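Request:
drive_tool:
  series:
    - [[0,-0.009,0.003],[-0.0055,0,0],1]
    - [[0,-0.024,0.009],[-0.014,0,0],1]
    - [[0,-0.038,0.015],[-0.022,0,0],1]
    - [[0,-0.047,0.02],[-0.0275,0,0],1]
    - [[0,-0.051,0.021],[-0.03,0,0],1]

```text
clock: 8.78
ee_pos: [0.4686, -0.0524, 0.2281]
tcp_rot: [0.877, -0.479, 0.018, -0.033]
force: [-7.5, -2.5, 17.4]
finger_gap: 0.174
```

Request:
drive_tool:
  series:
    - [[0,0,0],[0,0,0],1]
    - [[0,0,0],[0,0,0],1]
    - [[0,0,0],[0,0,0],1]
    - [[0,0,0],[0,0,0],1]
    - [[0,0,0],[0,0,0],1]

```text
clock: 9.4
ee_pos: [0.4683, -0.0525, 0.2281]
tcp_rot: [0.877, -0.479, 0.018, -0.034]
force: [-7.4, -2.9, 14.7]
finger_gap: 0.18
```

```bash
python3 - <<'E'
from h import *
done([0,-.051,.021],[-.03,0,0]); st()
d=json.load(open("p1.json")); P=np.array(d["P"])
overlay(bot.get_image("scene"),P,-.082,.570,-4.7,"pics/ovs2.png",SC)
st()
E
```

```text
t 9.4 pos [ 0.4683 -0.0525  0.2281] err mm [-0.7576 -0.451   1.3241] rot err deg [-0.1678 -0.0522  0.0269] F [-7.4246 -2.8609 14.7373] M [-0.0844  1.0793  0.1437] gap 0.18 q [-0.297  -0.1387  2.0218  0.0628  1.2097  0.6823]
t 9.45 pos [ 0.4683 -0.0525  0.2281] err mm [-0.7572 -0.4836  1.3501] rot err deg [-0.1645 -0.0486  0.0281] F [-5.7507 -2.8339 14.0067] M [-0.0513  1.0788  0.156 ] gap 0.179 q [-0.297  -0.1387  2.0218  0.0628  1.2097  0.6822]
```

View pics/ovs2.png

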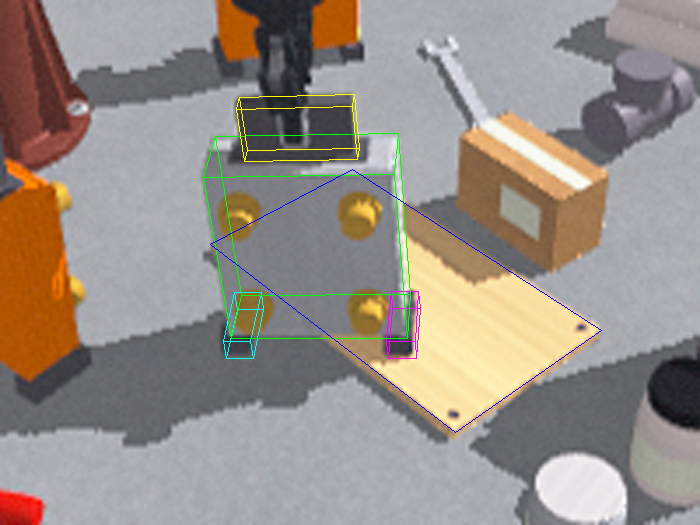

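```bash
python3 - <<'E'
from h import *
s=bot.get_state(); rm=R.from_quat(s["tcp_rot"])
Ro=rm*toolR(0).inv()
e=Ro.as_euler("ZYX"); print("obj yaw,th,roll",e[0],np.degrees(e[1:]))
for x in(-.082,.058,.082): print(x, s["ee_pos"]+Ro.apply([x,0,-.2213]))
d=json.load(open("p1.json")); P=np.array(d["P"]); yaw=.570
Q=P+(R.from_euler("z",yaw)*R.from_euler("y",np.radians(-4.92))).apply([.14,0,0]); Q[2]=.0115; print("Q",Q)
traj(Q,.058,[(yaw,a) for a in(-4,-3,-2,-1,0)])
Q2=Q+R.from_euler("z",yaw).apply([.024,0,0]); print("Q2",Q2)
json.dump({"Q2":Q2.tolist(),"yaw":yaw},open("p2.json","w"))
E
```

```text
obj yaw,th,roll 0.5707368227642252 [-4.3984  0.0164]
-0.082 [ 0.4138 -0.0875  0.0012]
0.058 [ 0.5313 -0.012   0.0119]
0.082 [0.5514 0.0009 0.0137]
Q [ 0.5327 -0.0114  0.0115]
yaw 0.570 th -4.0 [0.0, -0.006, -0.003] [-0.0031, -0.0002, 0.0004] TCP [ 0.471  -0.0509  0.2282]
yaw 0.570 th -3.0 [0.0, -0.016, -0.006] [-0.0087, -0.0002, 0.0004] TCP [ 0.4742 -0.0489  0.2295]
yaw 0.570 th -2.0 [0.0, -0.025, -0.008] [-0.0142, -0.0002, 0.0004] TCP [ 0.4774 -0.0468  0.2306]
yaw 0.570 th -1.0 [0.0, -0.035, -0.01] [-0.0198, -0.0002, 0.0004] TCP [ 0.4806 -0.0447  0.2318]
yaw 0.570 th 0.0 [0.0, -0.045, -0.012] [-0.0253, -0.0002, 0.0004] TCP [ 0.4839 -0.0427  0.2328]
Q2 [0.5529 0.0016 0.0115]
```

Request:
drive_tool:
  series:
    - [[0,-0.006,-0.003],[-0.003,0,0],1]
    - [[0,-0.016,-0.006],[-0.0085,0,0],1]
    - [[0,-0.025,-0.008],[-0.014,0,0],1]
    - [[0,-0.035,-0.01],[-0.02,0,0],1]
    - [[0,-0.045,-0.012],[-0.0255,0,0],1]

```text
clock: 10.07
ee_pos: [0.4829, -0.0429, 0.2336]
tcp_rot: [0.878, -0.48, -0.001, 0.002]
force: [-5.6, -2.8, 10.6]
finger_gap: 0.179
```

```bash
python3 - <<'E'
from h import *
done([0,-.045,-.012],[-.0255,0,0]); st()
d=json.load(open("p2.json")); traj(d["Q2"],.082,[(d["yaw"],a) for a in(2,4,6,8,10)])
E
```

```text
t 10.07 pos [ 0.4829 -0.0429  0.2336] err mm [-0.9389 -0.3252  0.659 ] rot err deg [-0.2325 -0.0694  0.0403] F [-5.6155 -2.8499 10.6474] M [-0.225   0.8812  0.0543] gap 0.179 q [-0.2317 -0.0713  1.9482 -0.003   1.2683  0.7695]
yaw 0.570 th 2.0 [0.0, -0.019, -0.006] [-0.011, -0.0002, 0.0004] TCP [ 0.4904 -0.0385  0.2355]
yaw 0.570 th 4.0 [0.0, -0.039, -0.012] [-0.0221, -0.0002, 0.0004] TCP [ 0.497  -0.0342  0.238 ]
yaw 0.570 th 6.0 [0.0, -0.059, -0.018] [-0.0332, -0.0002, 0.0004] TCP [ 0.5037 -0.0299  0.2402]
yaw 0.570 th 8.0 [0.0, -0.079, -0.023] [-0.0443, -0.0002, 0.0004] TCP [ 0.5105 -0.0256  0.2421]
yaw 0.570 th 10.0 [0.0, -0.099, -0.027] [-0.0554, -0.0002, 0.0004] TCP [ 0.5173 -0.0212  0.2437]
```

Request:
drive_tool:
  series:
    - [[0,-0.019,-0.006],[-0.011,0,0],1]
    - [[0,-0.039,-0.012],[-0.022,0,0],1]
    - [[0,-0.059,-0.018],[-0.033,0,0],1]
    - [[0,-0.079,-0.023],[-0.0445,0,0],1]
    - [[0,-0.099,-0.027],[-0.0555,0,0],1]

```text
clock: 10.7
ee_pos: [0.5164, -0.0212, 0.2442]
tcp_rot: [0.874, -0.478, -0.043, 0.078]
force: [-2.4, -1.6, 9.4]
finger_gap: 0.178
```

```bash
python3 - <<'E'
from h import *
done([0,-.099,-.027],[-.0555,0,0]); st()
d=json.load(open("p2.json"))
overlay(bot.get_image("scene"),d["Q2"],.082,.570,10,"pics/ovs3.png",SC)
traj(d["Q2"],.082,[(d["yaw"]-a,10.5) for a in(.05,.1,.15,.2,.25)])
st()
E
```

```text
t 10.7 pos [ 0.5164 -0.0212  0.2442] err mm [-0.7434 -0.1029  0.4052] rot err deg [-0.2487 -0.0686  0.0526] F [-2.37   -1.6375  9.3894] M [-0.2055  0.59    0.0002] gap 0.178 q [-0.1141  0.0864  1.778  -0.1139  1.4179  0.9119]
yaw 0.520 th 10.5 [-0.005, -0.005, -0.002] [-0.0027, -0.0031, 0.016] TCP [ 0.5179 -0.0184  0.244 ]
yaw 0.470 th 10.5 [-0.01, -0.005, -0.002] [-0.0027, -0.0059, 0.0317] TCP [ 0.517  -0.0167  0.244 ]
yaw 0.420 th 10.5 [-0.015, -0.006, -0.002] [-0.0027, -0.0088, 0.0473] TCP [ 0.5161 -0.0148  0.244 ]
yaw 0.370 th 10.5 [-0.02, -0.007, -0.002] [-0.0027, -0.0116, 0.063] TCP [ 0.5153 -0.013   0.244 ]
yaw 0.320 th 10.5 [-0.024, -0.008, -0.002] [-0.0027, -0.0144, 0.0786] TCP [ 0.5147 -0.0111  0.244 ]
t 10.75 pos [ 0.5174 -0.0207  0.2443] err mm [0.1754 0.4218 0.5823] rot err deg [-0.2545 -0.0584  0.019 ] F [-2.3069 -2.7567  9.8974] M [-0.4562  1.0569 -0.0191] gap 0.183 q [-0.1128  0.0882  1.7757 -0.1139  1.4185  0.9125]
```

View pics/ovs3.png

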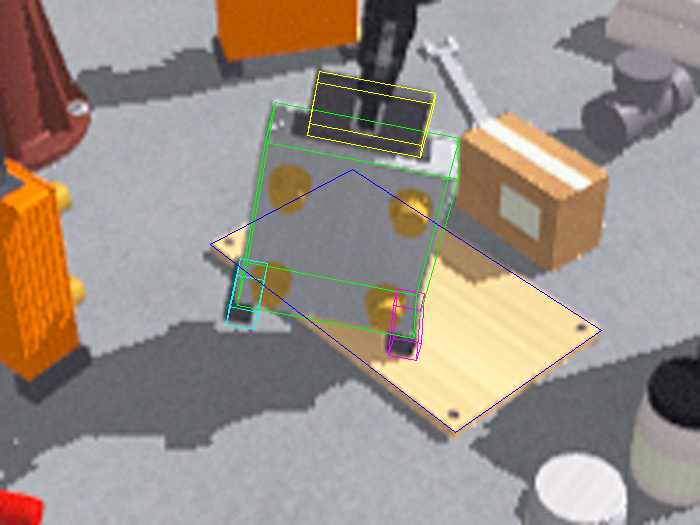

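Request:
drive_tool:
  series:
    - [[-0.005,-0.004,-0.002],[-0.0025,-0.003,0.016],1]
    - [[-0.01,-0.005,-0.002],[-0.0025,-0.006,0.032],1]
    - [[-0.015,-0.006,-0.002],[-0.0025,-0.009,0.047],1]
    - [[-0.02,-0.007,-0.002],[-0.0025,-0.0115,0.063],1]
    - [[-0.024,-0.008,-0.002],[-0.0025,-0.0145,0.0785],1]

```text
clock: 11.38
ee_pos: [0.5144, -0.0111, 0.2443]
tcp_rot: [0.807, -0.584, -0.054, 0.074]
force: [-2.3, -1.0, 8.0]
finger_gap: 0.179
```

```bash
python3 - <<'E'
from h import *
done([-.024,-.008,-.002],[-.0025,-.0145,.0785]); st()
d=json.load(open("p2.json"))
traj(d["Q2"],.082,[(d["yaw"]-a-.25,10.5) for a in(.05,.1,.15,.2,.25)])
E
```

```text
t 11.38 pos [ 0.5144 -0.0111  0.2443] err mm [-0.4048  0.1248  0.3104] rot err deg [-0.0862 -0.047   0.1142] F [-2.2871 -1.0466  8.0201] M [-0.0512  0.1971  0.185 ] gap 0.179 q [-0.1152  0.0968  1.767  -0.0769  1.446   1.1532]
yaw 0.270 th 10.5 [-0.006, 0.0, -0.0] [-0.0002, -0.0028, 0.0158] TCP [ 0.5141 -0.0092  0.244 ]
yaw 0.220 th 10.5 [-0.011, -0.0, -0.0] [-0.0002, -0.0057, 0.0314] TCP [ 0.5136 -0.0072  0.244 ]
yaw 0.170 th 10.5 [-0.016, -0.001, -0.0] [-0.0002, -0.0086, 0.0471] TCP [ 0.5132 -0.0052  0.244 ]
yaw 0.120 th 10.5 [-0.02, -0.002, -0.0] [-0.0002, -0.0115, 0.0627] TCP [ 0.5129 -0.0032  0.244 ]
yaw 0.070 th 10.5 [-0.025, -0.003, -0.001] [-0.0002, -0.0144, 0.0784] TCP [ 0.5127 -0.0012  0.244 ]
```

Request:
drive_tool:
  series:
    - [[-0.006,0,0],[0,-0.003,0.016],1]
    - [[-0.011,0,0],[0,-0.0055,0.0315],1]
    - [[-0.016,-0.001,0],[0,-0.0085,0.047],1]
    - [[-0.02,-0.002,0],[0,-0.0115,0.063],1]
    - [[-0.025,-0.003,-0.001],[0,-0.0145,0.0785],1]

```text
clock: 12.0
ee_pos: [0.5128, -0.001, 0.2442]
tcp_rot: [0.727, -0.68, -0.063, 0.067]
force: [-0.8, -0.6, 6.1]
finger_gap: 0.179
```

```bash
python3 - <<'E'
from h import *
done([-.025,-.003,-.001],[0,-.0145,.0785]); st()
d=json.load(open("p2.json"))
traj(d["Q2"],.082,[(d["yaw"]-a-.5,10.5) for a in(.05,.1,.15,.2,.25)])
overlay(bot.get_image("scene"),d["Q2"],.082,.070,10,"pics/ovs4.png",SC)
E
```

```text
t 12.0 pos [ 0.5128 -0.001   0.2442] err mm [-0.0388  0.323   0.0507] rot err deg [-0.0222 -0.0468  0.1192] F [-0.761  -0.5584  6.0992] M [-0.0473 -0.2324  0.0685] gap 0.179 q [-0.1202  0.098   1.7657 -0.0334  1.4581  1.3899]
yaw 0.020 th 10.5 [-0.005, 0.0, 0.0] [-0.0001, -0.0028, 0.0155] TCP [0.5126 0.0008 0.244 ]
yaw -0.030 th 10.5 [-0.01, -0.0, 0.0] [-0.0001, -0.0057, 0.0312] TCP [0.5126 0.0028 0.244 ]
yaw -0.080 th 10.5 [-0.015, -0.001, 0.0] [-0.0001, -0.0086, 0.0468] TCP [0.5127 0.0048 0.244 ]
yaw -0.130 th 10.5 [-0.02, -0.002, -0.0] [-0.0001, -0.0115, 0.0625] TCP [0.5129 0.0068 0.244 ]
yaw -0.180 th 10.5 [-0.025, -0.003, -0.0] [-0.0001, -0.0143, 0.0781] TCP [0.5133 0.0088 0.244 ]
```

View pics/ovs4.png

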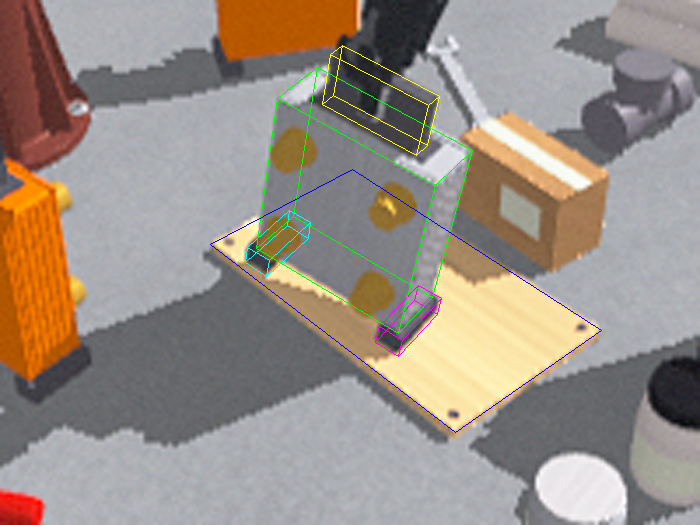

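Request:
drive_tool:
  series:
    - [[-0.005,0,0],[0,-0.003,0.0155],1]
    - [[-0.01,0,0],[0,-0.0055,0.031],1]
    - [[-0.015,-0.001,0],[0,-0.0085,0.047],1]
    - [[-0.02,-0.002,0],[0,-0.0115,0.0625],1]
    - [[-0.025,-0.003,0],[0,-0.0145,0.078],1]

```text
clock: 12.68
ee_pos: [0.5136, 0.0091, 0.2441]
tcp_rot: [-0.637, 0.765, 0.07, -0.058]
force: [-0.8, -0.5, 7.4]
finger_gap: 0.178
```

```bash
python3 - <<'E'
from h import *
done([-.025,-.003,0],[0,-.0145,.078]); st()
d=json.load(open("p2.json"))
overlay(bot.get_image("top"),d["Q2"],.082,-.18,10,"pics/ovt5.png",TC)
p=bot.get_image("wrist"); cv2.imwrite("pics/wrist5.png",p["image"][:,:,::-1])
traj(d["Q2"],.082,[(-.18,a) for a in(8,6,4,2,.5)])
st()
E
```

```text
t 12.68 pos [0.5136 0.0091 0.2441] err mm [0.278  0.3707 0.1683] rot err deg [ 0.0201 -0.0474  0.1128] F [-0.762  -0.4851  7.369 ] M [-0.1927 -0.255   0.1747] gap 0.178 q [-0.1254  0.0976  1.7662  0.0113  1.4599  1.6247]
yaw -0.180 th 8.0 [-0.0, 0.024, 0.009] [0.0138, 0.0002, 0.0001] TCP [0.5033 0.0106 0.2421]
yaw -0.180 th 6.0 [-0.0, 0.043, 0.018] [0.0249, 0.0002, 0.0001] TCP [0.4954 0.0121 0.2402]
yaw -0.180 th 4.0 [-0.0, 0.062, 0.026] [0.036, 0.0002, 0.0001] TCP [0.4876 0.0135 0.238 ]
yaw -0.180 th 2.0 [-0.0, 0.08, 0.036] [0.0471, 0.0002, 0.0001] TCP [0.4799 0.0149 0.2355]
yaw -0.180 th 0.5 [-0.0, 0.093, 0.044] [0.0554, 0.0002, 0.0001] TCP [0.4741 0.0159 0.2335]
t 12.78 pos [0.5136 0.009  0.2441] err mm [0.3004 0.3543 0.1637] rot err deg [ 0.0238 -0.0528  0.0885] F [-1.4277 -0.4074  6.0774] M [-0.1429 -0.2628 -0.0969] gap 0.18 q [-0.1255  0.0976  1.7662  0.0114  1.4599  1.6242]
```

View pics/ovt5.png

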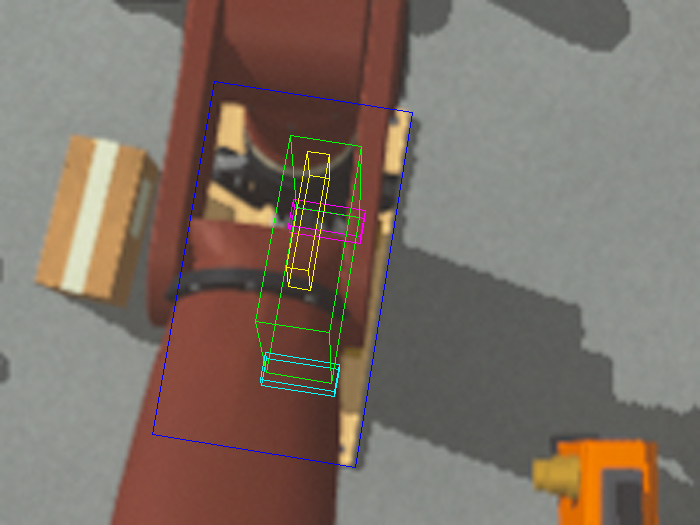

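View pics/wrist5.png

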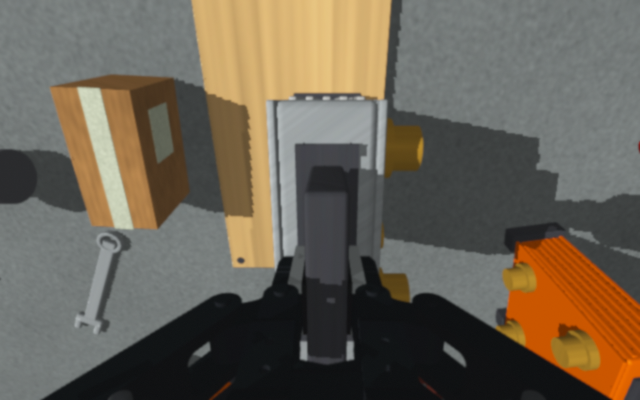

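```bash
python3 - <<'E'
from h import *
p=bot.get_image("wrist"); im=p["image"]
hsv=cv2.cvtColor(im,cv2.COLOR_RGB2HSV)
m=((hsv[...,0]>12)&(hsv[...,0]<26)&(hsv[...,1]>70)&(hsv[...,2]>80))
L=[];Rr=[]
for r in range(5,75):
    xs=np.where(m[r,180:420])[0]+180; L.append((xs[0]-.5,r)); Rr.append((xs[-1]+.5,r))
L2=list(L)
for r in range(110,260):
    xs=np.where(m[r,200:300])[0]+200; L2.append((xs[0]-.5,r))
for e in(L,L2,Rr):
    W=onplane(p,e,.012)[:,:2]; l=cv2.fitLine(W.astype(np.float32),cv2.DIST_HUBER,0,.001,.001).ravel()
    res=(W-l[2:])@[-l[1],l[0]]; print("yaw",np.arctan(l[1]/l[0]),"pt",l[2:],"rms mm",res.std()*1e3, W[[0,-1]])
s=bot.get_state(); Ro=R.from_quat(s["tcp_rot"])*toolR(0).inv(); print(Ro.as_euler("ZYX"))
E
```

```text
yaw -0.1864306 pt [0.6246 0.1127] rms mm 0.2776173992867694 [[0.6529 0.1075]
 [0.5948 0.1179]]
yaw -0.18736003 pt [0.5224 0.132 ] rms mm 0.3398927356047859 [[0.6529 0.1075]
 [0.3751 0.1605]]
yaw -0.1859894 pt [ 0.5915 -0.0645] rms mm 0.2648414606431385 [[ 0.6196 -0.0697]
 [ 0.5619 -0.0592]]
[-0.1806  0.1826  0.0013]
```

```bash
python3 - <<'E'
from h import *
d=json.load(open("p2.json"))
traj(d["Q2"],.082,[(-.184,10.5),(-.184,8.5),(-.184,6.5),(-.184,4.5),(-.184,2.5)])
print();traj(d["Q2"],.082,[(-.184,1.5),(-.184,0.8),(-.184,.3)])
E
```

```text
yaw -0.184 th 10.5 [-0.001, 0.0, -0.0] [-0.0001, -0.0001, 0.0014] TCP [0.5133 0.009  0.244 ]
yaw -0.184 th 8.5 [-0.001, 0.019, 0.007] [0.011, -0.0, 0.0014] TCP [0.5053 0.0104 0.2425]
yaw -0.184 th 6.5 [-0.001, 0.038, 0.015] [0.0221, -0.0, 0.0014] TCP [0.4974 0.0119 0.2407]
yaw -0.184 th 4.5 [-0.001, 0.057, 0.024] [0.0332, 0.0, 0.0014] TCP [0.4896 0.0134 0.2386]
yaw -0.184 th 2.5 [-0.001, 0.075, 0.034] [0.0443, 0.0, 0.0014] TCP [0.4819 0.0148 0.2362]

yaw -0.184 th 1.5 [-0.001, 0.084, 0.039] [0.0499, 0.0, 0.0014] TCP [0.478  0.0155 0.2349]
yaw -0.184 th 0.8 [-0.001, 0.09, 0.042] [0.0538, 0.0001, 0.0014] TCP [0.4753 0.016  0.2339]
yaw -0.184 th 0.3 [-0.001, 0.095, 0.045] [0.0566, 0.0001, 0.0014] TCP [0.4734 0.0164 0.2332]
```

Request:
drive_tool:
  series:
    - [[-0.001,0,0],[0,0,0.0015],1]
    - [[-0.001,0.019,0.007],[0.011,0,0.0015],1]
    - [[-0.001,0.038,0.015],[0.022,0,0.0015],1]
    - [[-0.001,0.057,0.024],[0.033,0,0.0015],1]
    - [[-0.001,0.075,0.034],[0.0445,0,0.0015],1]

```text
clock: 13.45
ee_pos: [0.4818, 0.0152, 0.236]
tcp_rot: [-0.639, 0.769, 0.016, -0.013]
force: [-2.0, -0.4, 6.7]
finger_gap: 0.179
```

```bash
python3 - <<'E'
from h import *
done([-.001,.075,.034],[.0445,0,.0015]); st()
d=json.load(open("p2.json"))
traj(d["Q2"],.082,[(-.184,1.5),(-.184,0.8),(-.184,.4),(-.184,0)])
E
```

```text
t 13.45 pos [0.4818 0.0152 0.236 ] err mm [-0.0682  0.386  -0.0044] rot err deg [ 0.0748 -0.0442  0.048 ] F [-2.0287 -0.3936  6.663 ] M [-0.1534 -0.1968  0.0307] gap 0.179 q [-0.1164 -0.0556  1.9292  0.0038  1.3096  1.6385]
yaw -0.184 th 1.5 [-0.0, 0.01, 0.003] [0.0054, 0.0, -0.0001] TCP [0.478  0.0155 0.2349]
yaw -0.184 th 0.8 [-0.0, 0.016, 0.006] [0.0093, 0.0, -0.0001] TCP [0.4753 0.016  0.2339]
yaw -0.184 th 0.4 [-0.0, 0.02, 0.008] [0.0115, 0.0, -0.0001] TCP [0.4738 0.0163 0.2334]
yaw -0.184 th 0.0 [-0.0, 0.024, 0.009] [0.0137, 0.0, -0.0001] TCP [0.4723 0.0166 0.2328]
```

Request:
drive_tool:
  series:
    - [[0,0.01,0.003],[0.0055,0,0],1]
    - [[0,0.016,0.006],[0.0095,0,0],1]
    - [[0,0.02,0.008],[0.0115,0,0],1]
    - [[0,0.024,0.009],[0.0135,0,0],1]
    - [[0,0.024,0.009],[0.0135,0,0],1]

```text
clock: 14.08
ee_pos: [0.4734, 0.0166, 0.2334]
tcp_rot: [-0.639, 0.769, -0.001, 0.001]
force: [2.9, -0.9, 6.7]
finger_gap: 0.176
```

```bash
python3 - <<'E'
from h import *
done([0,.024,.009],[.0135,0,0]); st()
p=bot.get_image("scene")
d=json.load(open("p2.json"))
overlay(p,d["Q2"],.082,-.184,0,"pics/ovs6.png",SC)
st()
E
```

```text
t 14.07 pos [0.4734 0.0166 0.2334] err mm [1.0998 0.0312 0.5183] rot err deg [ 0.1474 -0.0348  0.0424] F [ 2.9175 -0.9454  6.7027] M [-0.1459 -0.0417  0.0442] gap 0.176 q [-0.1136 -0.1008  1.976   0.0006  1.2645  1.6421]
t 14.12 pos [0.4735 0.0166 0.2333] err mm [1.1541 0.0175 0.5015] rot err deg [ 0.1423 -0.0368  0.0418] F [ 2.6452 -1.4358  6.34  ] M [-0.1843  0.0107  0.0509] gap 0.183 q [-0.1136 -0.1006  1.9758  0.0006  1.2645  1.6421]
```

View pics/ovs6.png

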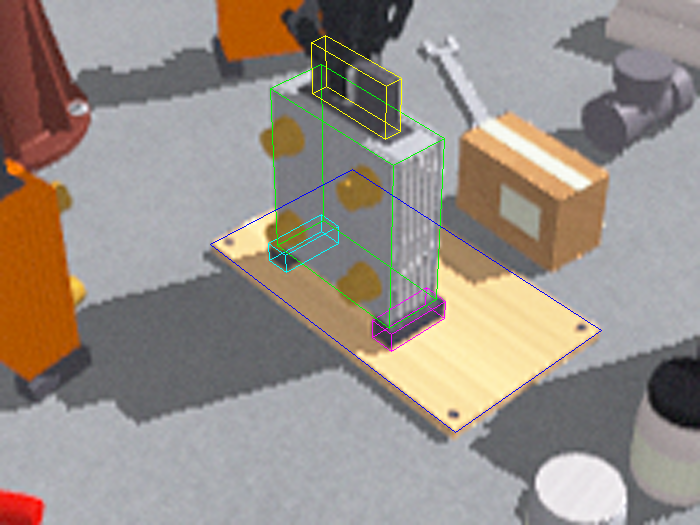

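Request:
drive_tool:
  series:
    - [[0,0,0],[0,0,0],0.5]
    - [[0,0,0],[0,0,0],0.2]
    - [[0,0,0],[0,0,0],0]
    - [[0,0,0],[0,0,0],-0.2]
    - [[0,0,0],[0,0,0],-0.2]

```text
clock: 14.75
ee_pos: [0.4717, 0.017, 0.2318]
tcp_rot: [-0.639, 0.769, 0.001, -0.001]
force: [-0.5, -0.0, -0.5]
finger_gap: 0.606
```

Request:
drive_tool:
  series:
    - [[0,0,-0.03],[0,0,0],-0.2]
    - [[0,0,-0.08],[0,0,0],-0.2]
    - [[0,0,-0.15],[0,0,0],-0.2]
    - [[0,0,-0.25],[0,0,0],-0.2]
    - [[0,0,-0.35],[0,0,0],-0.2]

```text
clock: 15.38
ee_pos: [0.472, 0.0168, 0.3742]
tcp_rot: [-0.639, 0.769, 0.001, -0.0]
force: [-0.0, 0.2, -0.2]
finger_gap: 0.602
```

Request:
drive_tool:
  series:
    - [[0,0.08,-0.05],[0,0,0],-0.2]
    - [[0,0.18,-0.05],[0,0,0],-0.2]
    - [[0,0.28,-0.05],[0,0,0],-0.2]
    - [[0,0.36,-0.05],[0,0,0],-0.2]
    - [[0,0.36,-0.05],[0,0,0],-0.2]

```text
clock: 16.0
ee_pos: [0.3296, 0.0435, 0.3938]
tcp_rot: [-0.639, 0.769, -0.0, 0.001]
force: [0.5, -0.3, 0.1]
finger_gap: 0.6
```

```bash
python3 - <<'E'
from h import *
s=bot.get_state(); save(s["ee_pos"],R.from_quat(s["tcp_rot"])); st()
d=json.load(open("p2.json"))
p=bot.get_image("scene"); cv2.imwrite("pics/scene8.png",p["image"][:,:,::-1])
overlay(p,d["Q2"],.082,-.184,0,"pics/ovs8.png",SC)
p=bot.get_image("top"); overlay(p,d["Q2"],.082,-.184,0,"pics/ovt8.png",TC)
p=bot.get_image("wrist"); cv2.imwrite("pics/wrist8.png",p["image"][:,:,::-1])
E
```

```text
t 16.0 pos [0.3296 0.0435 0.3938] err mm [0. 0. 0.] rot err deg [0. 0. 0.] F [ 0.5258 -0.252   0.0713] M [-0.0835  0.0124  0.0141] gap 0.6 q [-0.0818 -0.5475  2.0108  0.0011  1.6767  1.6727]
```

View pics/ovt8.png

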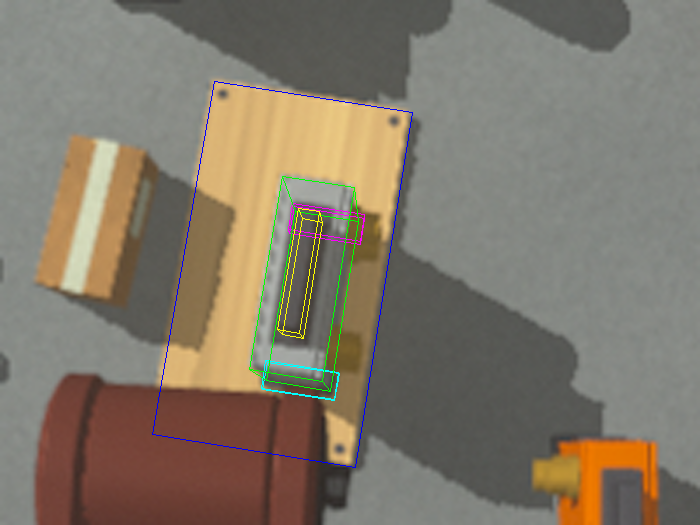

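View pics/wrist8.png

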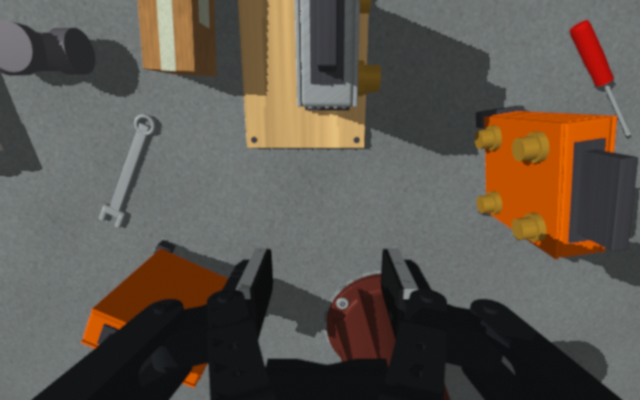

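View pics/scene8.png

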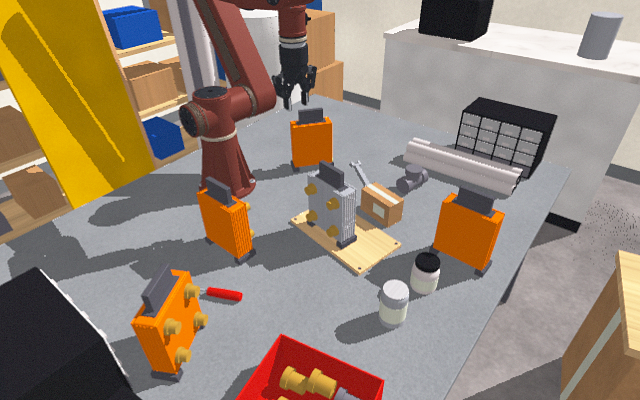

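```bash
python3 - <<'E'
from h import *
p=bot.get_image("top"); c=cv2.resize(p["image"][140:260,250:335],None,fx=5,fy=5,interpolation=cv2.INTER_CUBIC)
cv2.imwrite("pics/top9.png",c[:,:,::-1])
for t in ["bar","foot_a","carton","jar","can"]:
    for n in bot.mark_of(p,t)[:5]: print(t,round(n["score"],2),w(p,n["position"]))
E
```

```text
bar 0.96 [ 0.4436 -0.5188  0.2199]
bar 0.84 [0.4776 0.0205 0.2311]
bar 0.79 [0.834  0.1627 0.2174]
bar 0.79 [0.155  0.3004 0.2176]
bar 0.73 [ 0.2709 -0.2162  0.2232]
foot_a 0.97 [ 0.4799 -0.5856 -0.0053]
foot_a 0.95 [ 0.4101 -0.4634 -0.0052]
foot_a 0.93 [0.4056 0.0342 0.0117]
foot_a 0.9 [ 0.1957 -0.2178 -0.0009]
foot_a 0.84 [0.2049 0.3628 0.0004]
carton 0.84 [ 0.5449  0.1989 -0.0027]
jar 0.82 [ 0.8027  0.0073 -0.005 ]
can 0.95 [ 0.7872 -0.1421  0.0016]
```

View pics/top9.png

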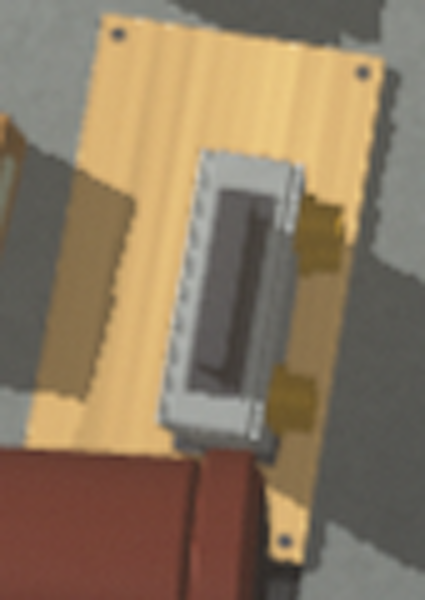

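Request:
drive_tool:
  series:
    - [[0,-0.06,0],[0,0,0],-0.2]
    - [[0,-0.14,0],[0,0,0],-0.2]
    - [[0,-0.22,0],[0,0,0],-0.2]
    - [[0,-0.25,0],[0,0,0],-0.2]
    - [[0,-0.25,0],[0,0,0],-0.2]

```text
clock: 17.08
ee_pos: [0.4289, 0.0248, 0.3916]
tcp_rot: [-0.639, 0.769, 0.002, -0.001]
force: [-0.9, -0.7, 0.2]
finger_gap: 0.603
```

```bash
python3 - <<'E'
from h import *
bot.get_image("wrist");bot.get_image("wrist")
p=bot.get_image("wrist"); im=p["image"]
cv2.imwrite("pics/wrist10.png",im[:,:,::-1])
c=cv2.resize(im[60:300,230:420],None,fx=2.5,fy=2.5,interpolation=cv2.INTER_CUBIC); cv2.imwrite("pics/wrist10c.png",c[:,:,::-1])
st()
E
```

```text
t 17.23 pos [0.4282 0.0251 0.3922] err mm [ 98.5705 -18.4564  -1.5821] rot err deg [-0.234   0.0235  0.0304] F [-0.6543 -0.0983  1.2984] M [-0.0013 -0.0251  0.0169] gap 0.598 q [-0.1062 -0.3019  1.8499  0.001   1.5961  1.6488]
```

View pics/wrist10.png

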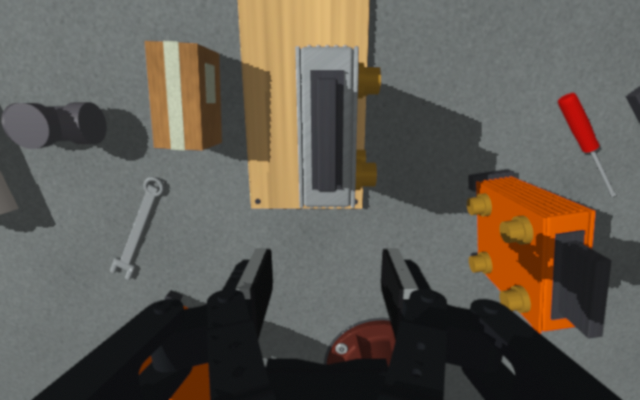

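View pics/wrist10c.png

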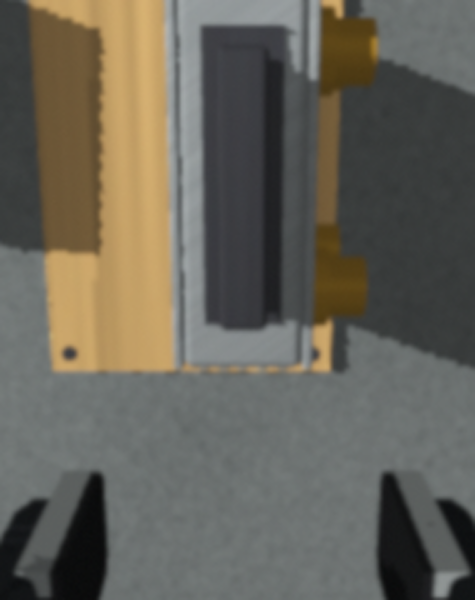

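```bash
python3 - <<'E'
from h import *
p=bot.get_image("wrist"); im=p["image"]
hsv=cv2.cvtColor(im,cv2.COLOR_RGB2HSV)
m=((hsv[...,0]>12)&(hsv[...,0]<26)&(hsv[...,1]>70)&(hsv[...,2]>50))
L=[];Bl=[]
for r in range(3,205):
    xs=np.where(m[r,232:340])[0]+232; L.append((xs[0]-.5,r))
    if r>55 and r<200:
        row_=m[r,265:320]; Bl.append((265+np.argmax(~row_)-.5,r))
Rr=[]
for r in list(range(3,40)):
    xs=np.where(m[r,232:400])[0]+232; Rr.append((xs[-1]+.5,r))
for nm,e,z in(("boardL",L,.012),("boardR",Rr,.012),("blockL",Bl,.202)):
    W=onplane(p,e,z)[:,:2]; l=cv2.fitLine(W.astype(np.float32),cv2.DIST_HUBER,0,.001,.001).ravel()
    res=(W-l[2:])@[-l[1],l[0]]; print(nm,"yaw",np.arctan(l[1]/l[0]),"pt",l[2:],"rms",res.std()*1e3, W[[0,-1]])
E
```

```text
boardL yaw -0.18737319 pt [0.5177 0.1332] rms 0.4355702154376171 [[0.6517 0.1074]
 [0.3687 0.161 ]]
boardR yaw -0.19302855 pt [ 0.5961 -0.0659] rms 0.34787193445040393 [[ 0.6181 -0.0699]
 [ 0.5735 -0.0617]]
blockL yaw -0.18476069 pt [0.4847 0.0428] rms 0.26627957405026376 [[0.5447 0.0321]
 [0.4148 0.056 ]]
```

```bash
python3 - <<'E'
from h import *
print(bot.sign_off())
E
```

```text
the job is handed in; nothing more can be done
None
```

The heat exchanger now stands upright and released on the plywood board, with both feet wholly on it. I handed the job in at about 17 s of the 45 s allowed.

**How it went:** I gripped the steel exchanger's bar, not one of the four orange look-alikes. I rocked it about 10° on foot B and swung foot A about 50° over the board. I then set it down so that A bore on the board and B on the bench, pressing with about 15 N. Next I rocked it over onto foot A, swung foot B onto the board, lowered it, let go and backed off. The wrist force pointed upward in every reading while I was gripping it, with light pressing down (about 2 to 17 N), so one foot always bore.

**Last checks:**
- **Squareness:** the wrist camera puts the block's yaw at -0.185 rad and the board's left side at -0.187 rad, about 0.15° apart. The board's right side read -0.193 rad from a short stretch. The first fits had put the board at -0.177 to -0.186 rad. All of these are within about 0.5° of the block.
- **Position:** the feet stand about 28 mm inside the nearest long side, worked out from the tracked pose. The pictures agree, apart from the top camera's bar estimate, which was about 5 mm off.
- **Other things:** the carton, jar and can measure within about 2 mm of where they started. The tee, wrench and screwdriver I judged from the pictures only, and they look unmoved.
- **Robot:** the gripper was clear of everything, with no contact force on it.

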